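Zero a dial spherometer on the optical flat, then hold it seated on a tilted lens

ROBOT

A 6-joint arm with a two-finger parallel gripper is mounted at the origin on the work surface. World frame = base frame: x ahead of the robot, y to its left, z up, the work surface at z = 0. Lengths are in m, angles in rad, forces in N, time in s.
With the tool pointing down it reaches from about 0.275 to 1 m from the base axis. Payload 8.4 kg.
Tool frame: the origin (TCP) lies midway between the tips of the shut fingers; the grasp point (between the pads) lies 19 mm behind it (arm.hold_point_z is the distance from the TCP to the grasp point, in m); z points along the fingers, x is the direction in which the jaws open and shut, and the axes are right-handed (so a half turn about z gives the same grasp; the last joint's range is limited). The gripper opens to 85 mm and grips with 20 to 120 N. Pads are 22 mm wide; open, the fingers measure 114 mm over their backs; the gripper's body (76 mm by 85 mm) begins 54 mm behind the grasp point. The pads swing forward as they close: fully open they stand 13 mm farther back than shut.
Start: joints at [1.341, 0.353, 1.633, -0, 1.155, -0.002], TCP at [0.141, 0.609, 0.231] pointing down, gripper open.
Joint ranges: [-2.63, 2.63], [-0.92, 2.1], [0.06, 2.66], [-1.3, 4.44], [0, 2.69], [-3.02, 3.02]. Speed limits (rad/s): [2.22, 2.22, 2.79, 3.14, 3.14, 3.14].

INTERFACE

Orientations are given as a unit quaternion [w, x, y, z].
In Python, from rig import arm, eyes, job gives the robot as it stands.
- The arm moves only by the tool arm_command, never from a script. Its argument "plan" is a list of rows, each an object of numbers: "tx", "ty", "tz": the shift along the tool's x, y, z in cm; "twist": the turn about the tool's z in rad. In form: [{"tx": .., "ty": .., "tz": .., "twist": ..}, ...]. A call has 1 to 12 rows; each row shifts and turns the commanded pose from where the row before left it, along the tool's axes as they then stand; what a row does not reach is not made up. A row lasts 1/12 s, in which the tool goes at most 41.7 mm and 7.16 degrees, less where a joint would pass 70% of its speed; a pose out of reach is approached as far as the arm can. A call with a gripper value outside its range is refused whole. "grip" is the gripper command: -1 is fully open, 1 is shut, values between are in proportion, set as the call begins (left out, the last holds). The fingers move at their own pace and stop on an object; "force" is the grip in N (left out, the last holds). Time passes only in rows, so rows that do not move let the fingers close. It gives the time, the measured TCP pose, the force and the opening at its end, in the units of the state.
- arm.observe(): the state, without advancing time (a new reading comes with each control period).
- eyes.read_camera(name): name is "side" or "top"; returns (picture, depth): 480x640x3 uint8, blue, green, red; 480x640 float32, m along the optical axis (not along the pixel's ray), 0 where there is no reading.
- eyes.camera_model(name): a dict with "vfov" (degrees; the focal length in pixels is half the picture's height over the tangent of half this angle, whatever the lens; pixels are square), "cx", "cy" (the principal point, pixels), "k1" (the pictures are not rectified: a ray, as slopes to the right and down, at radius r is drawn at 1 + k1 r^2 times it, then the intrinsics apply), "R" (3x3) and "t" (3): a world point X has camera coordinates R X + t. Camera axes: x right, y down, z forward; pixel columns grow to the right and rows downward; lengths in m; the calibration is good to about 2 mm. A picture is of the moment at which its call begins. camera_model takes no time and is no camera call.
- job.hand_in(): hands the job in, once; it reports no verdict.
The state is a dict: "time": time; "qpos": joint angles; "qvel": joint speeds; "joint_efforts": joint torques, N m; "ee_pos": TCP position; "tool_rot": TCP orientation; "contact_force": force on the tool from outside, world axes, zero at the start; "ft_torque": the same for the moment, N m; "grip_width": opening from 0.0 (shut) to 1.0 (fully open).
Only numpy, scipy, OpenCV 4.12 (cv2) and the standard library are available. Lean on these libraries where they do the work, as an engineer would, in place of code of your own. Each camera call takes 0.05 s, during which the arm holds its last target.

TASK

Take the dial spherometer off its rubber mat and check its zero: set it upright on the glass of the optical flat, all three ball feet down on the glass under a light push, and keep it there for about a second without letting go. Then carry it to the convex lens in the yoke mount and seat it over the ink dot in the middle of the lens, square to the lens (which leans) and with all three feet on the glass, pushing gently. Finish while holding it there: the program ends with the spherometer still gripped and still lightly pressed on the lens; do not press hard on either glass, shift the lens or knock the other things about.

Things in the scene. Friction and masses are not known exactly. Their poses are not given: they have to be found in the camera images.
- gauge: Dial spherometer, 0.32 kg, standing upright: round steel bell base, 49 mm diameter, on three 8 mm ball feet set on a 40 mm circle; 8 mm stem; round dial case on top; 123 mm high in all. The bell's underside is 6 mm above the foot plane. Origin: centre of the foot circle in the plane of the foot bottoms. z: the gauge's axis, feet to top. x: through the thickness of the dial case (white dial faces -x).
- gauge_dial (a point): Where to grip: centre of the round dial case, on the axis 84 mm above the gauge's origin. The case is 58 mm in diameter and 24 mm thick (along the gauge's x; grip it across this thickness); it spans 55 to 113 mm above the foot plane, and a 11 mm wide cap above it ends at 123 mm. Same axes as the gauge.
- gauge_plunger (a joint): Sprung plunger on the gauge's axis, 4 mm diameter, round tip: 0 = tip flush with the foot plane (gauge on a flat), -0.004 m = hanging free, fully out, positive = pushed in; about +0.0032 m when seated on the lens. The spring pushes 0.6 N fully out, 1.0 N at 0, 1.3 N on the lens; any further push goes through the rigid feet.
- mat: Black rubber mat 110 x 110 x 3 mm lying on the table, fixed, on which the gauge stands at the start. Origin: centre of its underside.
- flat_cell: Optical flat, fixed on the table: a flat glass disc of 80 mm diameter in a low round black cell of 96 mm diameter; the cell is 16 mm high and the glass stands up to 20 mm. Origin: centre of its underside.
- flat_top (a point): Centre of the flat's upper glass face, 20 mm above the table; z is up. The glass is bedded on a rubber ring and gives about 1 mm for 8 N of push.
- lens_mount: Lens mount, fixed: black base plate 50 x 75 mm, steel post, and a black yoke (along y, 144 mm over its pivot screws) holding the lens in a round black cell of 92 mm diameter. The lens faces up but leans by up to 0.22 rad either way about the yoke's pivot line (the mount's y), which is 92 to 114 mm above the table; the yoke arms end 12 mm above it. All clamped tight. Origin: centre of its underside.
- lens_top (a point): Middle of the convex lens, marked by a dark ink dot of 4.4 mm: the outermost point of the glass, on its axis, 15 mm from the pivot line. z: the lens axis pointing out of the glass; the gauge's z must lie along it. The lens is 75 mm in diameter, its face a sphere of 60 mm radius; the rim of the cell is 10 mm lower. The glass is bedded on a rubber ring: gives 1 mm per 8 N.
- lens_seat (a point): Point on the lens axis 3.2 mm below lens_top, inside the glass: the gauge's origin lies here when its three feet sit centrally on the lens. Same axes as lens_top.
- ball_driver: Bystander, to be left alone: ball-ended hex driver lying flat, about 170 mm long, grey handle. Origin: on its underside, x along the tool.
- fork: Bystander, to be left alone: steel slotted clamping fork lying flat, 75 x 32 x 8 mm. Origin: about the middle of its underside.
- dropper: Bystander, to be left alone: amber dropper bottle, 34 mm diameter, 85 mm high. Origin: about the middle of its underside.
- pedestal: Bystander, to be left alone: plain steel pedestal post, 32 mm diameter at its foot, 50 mm high. Origin: about the middle of its underside.
- lens_box: Bystander, to be left alone: round white plastic lens container, 54 mm diameter, 24 mm high. Origin: about the middle of its underside.
- tissue_box: Bystander, to be left alone: cardboard lens-tissue box, 75 x 120 x 45 mm. Origin: about the middle of its underside.
- mirror_post: Bystander, to be left alone: square black mirror mount on a post with a 50 x 75 mm base, 126 mm high. Origin: about the middle of its underside.
- iris_post: Bystander, to be left alone: round black iris on a post with a 50 x 75 mm base, 132 mm high. Origin: about the middle of its underside.

How it is judged:
By the outcome, as a careful person would: the job done as asked, in the order asked, and still so for the second after the job is handed in, while the arm keeps its last pose, push and grip.
It also fails if it takes over 58 s, if anything falls off the work surface, if the arm or the gripper's body presses on something with over 40 N, if the wrist force passes 120 N, or if a joint passes its speed limit or range.

## Working session

There is one attempt and no reset: what is moved stays moved. The work goes in short steps, Python scripts to look and compute and a tool call to move; the robot and the scene stay as the last step left them, time stands still between calls to the robot, and variables do not carry over. Pictures are saved under pics/ and viewed, and the job is handed in when it is done.

Besides the shell and the picture viewer there is one more tool, called after ">>>" by a JSON object that holds its "name" and its "arguments". arm_command: Moves the arm, as the interface text tells. Its arguments: {"type":"object","properties":{"plan":{"type":"array","items":{"type":"object","properties":{"tx":{"type":"number"},"ty":{"type":"number"},"tz":{"type":"number"},"twist":{"type":"number"}}}},"grip":{"type":"number"},"force":{"type":"number"}},"required":["plan"]}

```bash
ls; mkdir -p pics; python3 - <<'E'
from rig import arm, eyes, job
import cv2, numpy as np
s=arm.observe()
for k,v in s.items(): print(k,np.round(v,4))
print(arm.hold_point_z)
for n in ("side","top"):
    im,d=eyes.read_camera(n); cv2.imwrite(f"pics/{n}0.png",im); np.savez(f"{n}0.npz",im=im,d=d)
    m=eyes.camera_model(n); print(n,m)
E
```

```text
pics
time 0.0
qpos [ 1.3406  0.3537  1.6341 -0.      1.1552 -0.0024]
qvel [-0.0005  0.0018 -0.0003  0.0002  0.0007  0.0009]
joint_efforts [ 2.30000e-03 -6.05239e+01 -3.42078e+01  4.00000e-04  9.10000e-03
  0.00000e+00]
ee_pos [0.1411 0.6084 0.2305]
tool_rot [ 4.000e-04  7.829e-01  6.222e-01 -5.000e-04]
contact_force [0.7377 0.4102 0.1917]
ft_torque [-0.0151  0.0638  0.0218]
grip_width 0.9984
0.0187
side {'vfov': 55.81844821132996, 'cx': 315.3286857276157, 'cy': 233.05423208593533, 'k1': -0.03435769765998693, 'R': array([[ 0.80642476, -0.59114216, -0.01516754],
       [-0.37338131, -0.48913473, -0.78824718],
       [ 0.45854717,  0.64132531, -0.61517179]]), 't': array([-0.46237159,  0.27947208,  0.64509434])}
top {'vfov': 44.614251792034345, 'cx': 327.226346967021, 'cy': 229.44561113058563, 'k1': -0.16091093507273938, 'R': array([[ 0.00602171, -0.99997781,  0.00284903],
       [-0.98497509, -0.00642306, -0.17257696],
       [ 0.17259143, -0.00176701, -0.98499192]]), 't': array([0.00441849, 0.59716588, 1.41443632])}
```

View pics/side0.png

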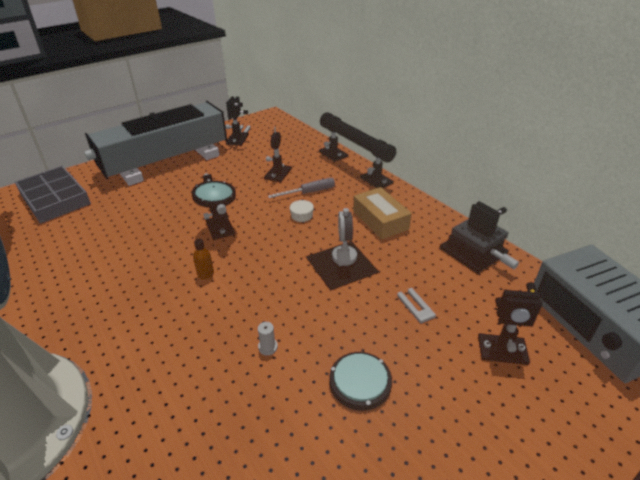

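View pics/top0.png

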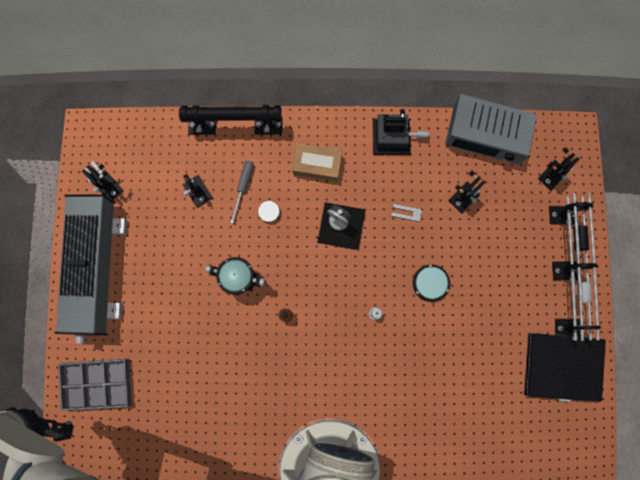

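The side view shows the gauge at about (345,250) on its mat, the flat at (361,380) and the lens at (214,193). In the top view they are at (339,222), (432,283) and (236,275). Next I'll write helpers and zoom in.

```bash
cat > h.py <<'E'
import numpy as np, cv2
from rig import arm, eyes, job
M={n:eyes.camera_model(n) for n in("side","top")}
def KD(n):
    m=M[n]; f=240/np.tan(np.radians(m["vfov"]/2))
    return np.array([[f,0,m["cx"]],[0,f,m["cy"]],[0,0,1.]]), np.array([m["k1"],0,0,0.])
def proj(n,P):
    m=M[n];K,D=KD(n); P=np.atleast_2d(np.asarray(P,float))
    return cv2.projectPoints(P,cv2.Rodrigues(m["R"])[0],m["t"],K,D)[0].reshape(-1,2)
def slopes(n,uv):
    K,D=KD(n); return cv2.undistortPoints(np.asarray(uv,float).reshape(-1,1,2),K,D).reshape(-1,2)
def ray(n,uv):
    m=M[n]; s=slopes(n,uv); d=np.c_[s,np.ones(len(s))]@m["R"]; o=-m["R"].T@m["t"]
    return o,d
def onplane(n,uv,z):
    o,d=ray(n,uv); return o+d*((z-o[2])/d[:,2])[:,None]
def pts(n,uv,depth):
    o,d=ray(n,uv); return o+d*np.asarray(depth).reshape(-1,1)
def cross(uvs,uvt):
    o1,d1=ray("side",uvs);o2,d2=ray("top",uvt);out=[]
    for a,b in zip(d1,d2):
        A=np.c_[a,-b]; t=np.linalg.lstsq(A,o2-o1,rcond=None)[0]
        p,q=o1+a*t[0],o2+b*t[1]; out.append(np.r_[(p+q)/2,np.linalg.norm(p-q)])
    return np.array(out)
def cloud(n,d,box=None):
    v,u=np.nonzero(d>0) if box is None else np.mgrid[box[1]:box[3],box[0]:box[2]].reshape(2,-1)
    return np.c_[u,v],pts(n,np.c_[u,v],d[v,u])
def crop(im,x0,y0,x1,y1,k): return cv2.resize(im[y0:y1,x0:x1],None,fx=k,fy=k,interpolation=cv2.INTER_CUBIC)
E
python3 - <<'E'
from h import *
S=np.load("side0.npz");T=np.load("top0.npz")
a=[crop(S["im"],300,200,390,290,4),crop(T["im"],310,190,380,260,360/70)]
a2=[crop(S["im"],170,160,260,250,4),crop(T["im"],200,240,270,310,360/70)]
b=[cv2.resize(x,(300,300)) for x in a+a2+[crop(S["im"],320,340,400,420,4),crop(T["im"],400,250,465,315,5)]]
b=b[:2]+b[2:4]+b[4:]
cv2.imwrite("pics/crops.png",np.vstack([np.hstack([b[0],b[2]]),np.hstack([b[1],b[3]])]))
for n,d in(("side",S["d"]),("top",T["d"])):
    print(n,(d>0).mean())
    # table plane check
    uv,P=cloud(n,d); k=(abs(P[:,2])<.02)&(P[:,0]>.3)&(P[:,0]<.9)&(abs(P[:,1])<.4); print(np.median(P[k,2]),P[k,2].std())
E
```

```text
side 0.996123046875
-0.0004706922323365337 0.004128433937656983
top 0.99615234375
0.0010079542666123764 0.004164375161603022
```

View pics/crops.png

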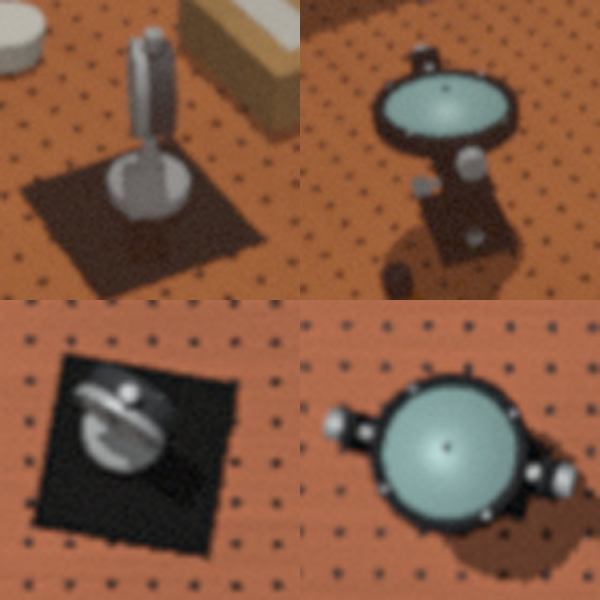

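```bash
python3 - <<'E'
from h import *
S=np.load("side0.npz");T=np.load("top0.npz")
from scipy.optimize import least_squares
for n,Z in(("side",S),("top",T)):
    im,d=Z["im"],Z["d"]
    hsv=cv2.cvtColor(im,cv2.COLOR_BGR2HSV)
    m=((hsv[...,0]>75)&(hsv[...,0]<100)&(hsv[...,1]>40)&(hsv[...,2]>100)).astype(np.uint8)
    m=cv2.morphologyEx(m,cv2.MORPH_CLOSE,np.ones((5,5),np.uint8))
    N,l,st,c=cv2.connectedComponentsWithStats(m)
    for i in range(1,N):
        if st[i,4]<150: continue
        cnt=max(cv2.findContours((l==i).astype(np.uint8),0,1)[0],key=len)
        print(n,st[i],c[i].round(1),"ell",np.round(cv2.fitEllipse(cnt)[0],2))
        v,u=np.nonzero(cv2.erode((l==i).astype(np.uint8),np.ones((3,3)))); P=pts(n,np.c_[u,v],d[v,u])
        cen=P.mean(0); U,s,Vt=np.linalg.svd(P-cen,full_matrices=False); nn=Vt[2]*np.sign(Vt[2,2])
        print("  cen",cen.round(4),"normal",nn.round(4),"rms",(s[2]/np.sqrt(len(P))).round(5))
        f=lambda p:np.linalg.norm(P-p,axis=1)-.06
        r=least_squares(f,cen-[0,0,.05],loss="soft_l1",f_scale=.002); print("  sphC",r.x.round(4),np.sqrt(np.mean(r.fun**2)).round(5))
E
```

```text
side [196 183  36  18 423] [212.9 190.9] ell [213.07 191.12]
  cen [0.474  0.2236 0.1038] normal [ 0.0382 -0.1587  0.9866] rms 0.00267
  sphC [0.4725 0.2315 0.0486] 0.0011
top [219 260  31  31 753] [234.2 275.1] ell [234.25 275.12]
  cen [0.4751 0.2294 0.1094] normal [0.8401 0.5147 0.171 ] rms 0.01667
  sphC [0.471  0.2317 0.0505] 0.07919
top [416 267  32  32 803] [431.5 282.3] ell [431.5  282.28]
  cen [ 0.4678 -0.2567  0.0249] normal [ 0.4879 -0.8482  0.2061] rms 0.0184
  sphC [ 0.4686 -0.2571 -0.0334] 0.08141
```

```bash
cat > meas.py <<'E'
from h import *
from scipy.optimize import least_squares
def glass(n,im,d):
    hsv=cv2.cvtColor(im,cv2.COLOR_BGR2HSV)
    m=((hsv[...,0]>72)&(hsv[...,0]<105)&(hsv[...,1]>25)&(hsv[...,2]>90)).astype(np.uint8)
    m=cv2.morphologyEx(m,cv2.MORPH_CLOSE,np.ones((5,5),np.uint8))
    N,l,st,c=cv2.connectedComponentsWithStats(m); out=[]
    for i in range(1,N):
        if st[i,4]<250: continue
        k=(l==i).astype(np.uint8); cnt=max(cv2.findContours(k,0,1)[0],key=len)
        v,u=np.nonzero(cv2.erode(k,np.ones((3,3)))); g=d[v,u]>0; v,u=v[g],u[g]
        P=pts(n,np.c_[u,v],d[v,u]); g=np.linalg.norm(P-np.median(P,0),axis=1)<.06
        out.append((k,cv2.fitEllipse(cnt),P[g],np.c_[u,v][g]))
    return out
E
python3 - <<'E'
from meas import *
for n in("side","top"):
    Z=np.load(n+"0.npz");im,d=Z["im"],Z["d"]
    for k,e,P,uv in glass(n,im,d):
        if P[:,2].mean()>.3 or not .2<P[:,0].mean()<.8: continue
        cen=P.mean(0); U,s,Vt=np.linalg.svd(P-cen,full_matrices=False); nn=Vt[2]*np.sign(Vt[2,2])
        print(n,np.round(e[0],2),len(P),"cen",cen.round(4),"nrm",nn.round(4),"rms",s[2]/len(P)**.5, "med z",np.median(P[:,2]))
        if cen[2]>.07:
            r=least_squares(lambda p:np.linalg.norm(P-p,axis=1)-.06,cen-[0,0,.05],loss="soft_l1",f_scale=.002)
            r4=least_squares(lambda p:np.linalg.norm(P-p[:3],axis=1)-p[3],np.r_[r.x,.06],loss="soft_l1",f_scale=.002)
            print("  C",r.x.round(4),np.sqrt(np.mean(r.fun**2)).round(5),"free",r4.x.round(4))
            g=cv2.cvtColor(im,cv2.COLOR_BGR2GRAY).astype(float)
            g=cv2.GaussianBlur(g,(0,0),6)-g; ker=cv2.erode(k,np.ones((7,7)))
            x,y=np.round(e[0]).astype(int); w=np.where(ker>0,np.clip(g-8,0,None),0)
            v,u=np.unravel_index(np.argmax(w),w.shape); ww=w[v-2:v+3,u-2:u+3]; yy,xx=np.mgrid[v-2:v+3,u-2:u+3]
            dot=np.array([(ww*xx).sum()/ww.sum(),(ww*yy).sum()/ww.sum()]); print("  dot",dot,"peak",w.max())
            o,dd=ray(n,dot[None]); dd=dd[0]/np.linalg.norm(dd[0]); oc=o-r.x; b=dd@oc; t=-b-np.sqrt(b*b-oc@oc+.0036); L=o+t*dd
            print("  lens_top",L.round(4),"axis",((L-r.x)/.06).round(4))
E
```

```text
side [213.17 191.24] 417 cen [0.4738 0.2207 0.1034] nrm [ 0.0513 -0.1333  0.9897] rms 0.002828187946741033 med z 0.1037418983606333
  C [0.4727 0.2317 0.0486] 0.00111 free [0.4727 0.2318 0.0478 0.0607]
  dot [213. 186.] peak 2.0366160659788477
  lens_top [0.4798 0.2325 0.1081] axis [0.1186 0.0124 0.9929]
side [360.45 376.83] 1760 cen [ 0.4678 -0.2596  0.0191] nrm [-0.004 -0.007  1.   ] rms 0.0010091899252148236 med z 0.019124100083647233
top [234.29 275.17] 651 cen [0.4753 0.23   0.1049] nrm [ 0.098  -0.0231  0.9949] rms 0.004307832037078957 med z 0.10506970064973009
  C [0.4711 0.2317 0.0505] 0.00261 free [0.4717 0.2316 0.0567 0.0544]
  dot [234.         273.93637765] peak 21.343162636830584
  lens_top [0.4778 0.23   0.1101] axis [ 0.1113 -0.0291  0.9934]
top [431.47 282.3 ] 688 cen [ 0.4681 -0.2573  0.0206] nrm [ 1.0e-04 -4.7e-03  1.0e+00] rms 0.0030616234878650954 med z 0.020478333851921104
```

```bash
python3 - <<'E'
from h import *
S=np.load("side0.npz")["im"];T=np.load("top0.npz")["im"]
cv2.imwrite("pics/lens.png",np.hstack([cv2.resize(S[165:240,180:255],(400,400),interpolation=2),cv2.resize(T[245:305,200:260+0],(400,400),interpolation=2)]))
cv2.imwrite("pics/gauge.png",np.hstack([cv2.resize(S[200:275,315:375],(400,500),interpolation=2),cv2.resize(T[195:255,312:372],(400,500),interpolation=2)]))
E
```

```text
(no output)
```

View pics/lens.png

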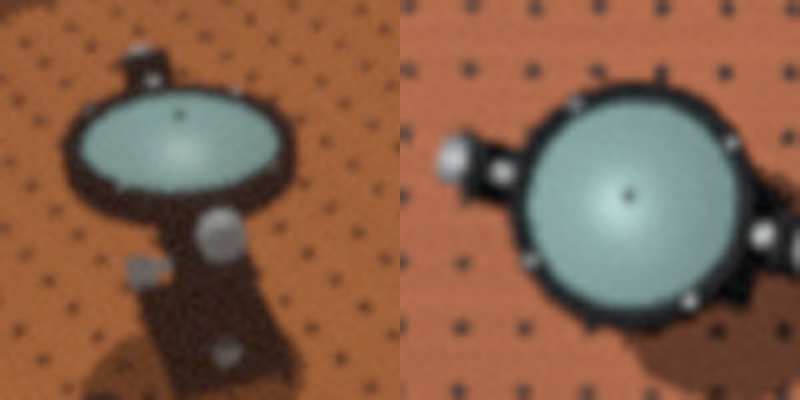

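View pics/gauge.png

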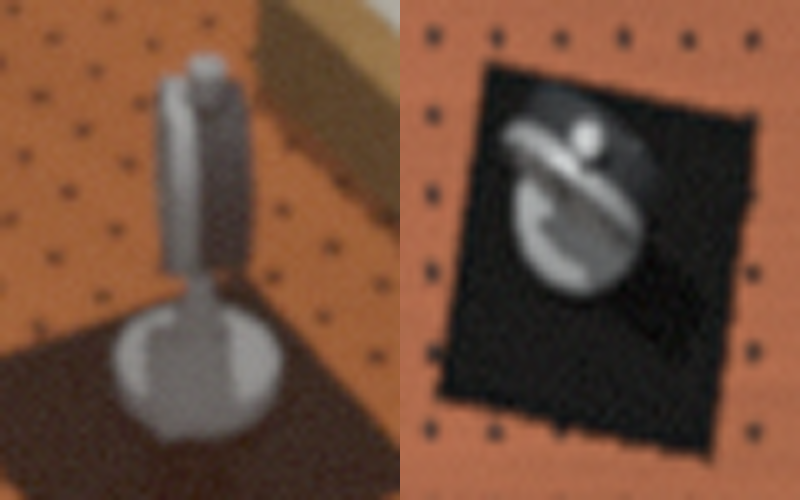

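```bash
python3 - <<'E'
from meas import *
ds=np.array([[213.7,186.1]]);dt=np.array([[234.15,274.4]])
print("cap",cross([[345.6,210.1]],[[339.6,211.1]]), "lensdot",cross(ds-.4,dt-.0))
for n in("side","top"):
    Z=np.load(n+"0.npz");im,d=Z["im"],Z["d"]
    uv,P=cloud(n,d); q=proj(n,[[.59,-.01,0]])
    k=(np.hypot(P[:,0]-.60,P[:,1]+.01)<.07)&(d[uv[:,1],uv[:,0]]>0)
    P=P[k];uv=uv[k]
    for a,b in((.012,.035),(.06,.112),(.113,.14)):
        g=(P[:,2]>a)&(P[:,2]<b); Q=P[g]
        if len(Q)<4: print(n,a,len(Q));continue
        c=np.median(Q,0); Q=Q[np.linalg.norm(Q[:,:2]-c[:2],axis=1)<.045]
        (cx,cy),wh,ang=cv2.minAreaRect(Q[:,:2].astype(np.float32)*1000)
        print(n,a,len(Q),"med",c.round(4),"rect",round(cx,1),round(cy,1),np.round(wh,1),round(ang,1), "zmax",Q[:,2].max().round(4))
    g=(P[:,2]>.06)&(P[:,2]<.14);np.save(n+"g.npy",np.c_[uv[g],P[g]])
E
python3 - <<'E'
import numpy as np,cv2
im=np.full((600,800,3),255,np.uint8)
for n,o,c in(("side",0,(0,0,255)),("top",0,(0,120,0))):
    for u,v,x,y,z in np.load(f"{n}g.npy"):
        cv2.circle(im,(int(400-(y+.01)*6000),int(300-(x-.6)*6000)),3,c,1 if z<.113 else -1)
cv2.imwrite("pics/plan.png",im)
E
```

```text
cap [[ 0.62965264 -0.02126113  0.12366652  0.0006486 ]] lensdot [[0.47782902 0.22896479 0.11105287 0.00268071]]
side 0.012 328 med [ 0.6223 -0.0294  0.0209] rect 628.2 -24.6 [44.5 46.3] 52.0 zmax 0.0349
side 0.06 349 med [ 0.6181 -0.0389  0.0966] rect 627.4 -24.7 [52.4 23.8] 56.4 zmax 0.112
side 0.113 58 med [ 0.6267 -0.0229  0.1162] rect 629.2 -22.4 [19.7 20.6] 51.2 zmax 0.1265
top 0.012 126 med [ 0.6145 -0.0144  0.0219] rect 610.9 -10.8 [50.9 56. ] 37.9 zmax 0.034
top 0.06 174 med [ 0.623  -0.0193  0.1022] rect 627.9 -22.3 [55.8 25.6] 55.5 zmax 0.1119
top 0.113 92 med [ 0.6265 -0.0221  0.1174] rect 626.8 -23.5 [35.7 23.5] 52.8 zmax 0.1342
```

View pics/plan.png

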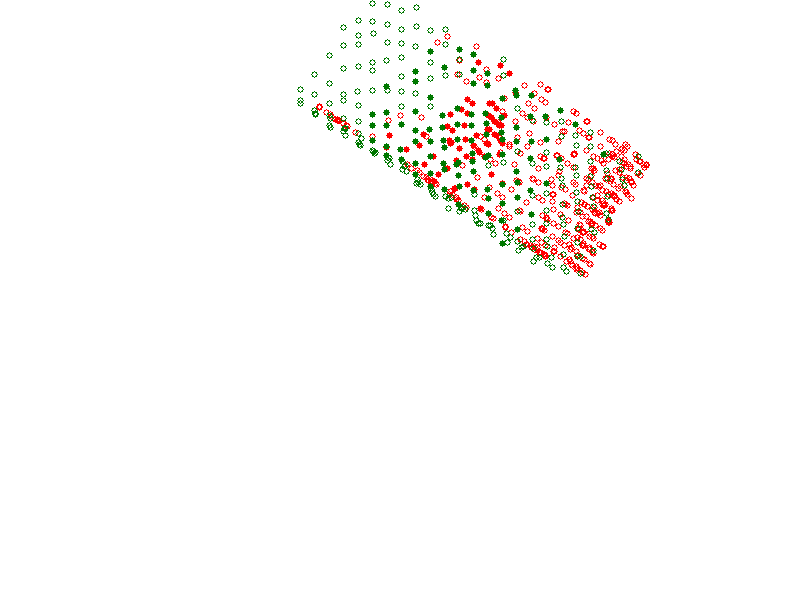

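The ink dot is at about (213,186) in side and (234,274) in top. The gauge's cap is at (346,210) in side and (340,211) in top. That puts the gauge axis near (0.628,-0.023), with jaw yaw about -32.5°. The lens leans about 0.115 rad towards +x, roughly perpendicular to mount y (yaw 76°). I'll move above the gauge.

>>> {"name": "arm_command", "arguments": {"plan": [{"tx": -2.1,"ty": 2.58,"tz": 0,"twist": 0},{"tx": -2.1,"ty": 2.58,"tz": 0,"twist": 0},{"tx": -2.1,"ty": 2.58,"tz": 0,"twist": 0},{"tx": -2.1,"ty": 2.58,"tz": 0,"twist": 0},{"tx": -2.1,"ty": 2.58,"tz": 0,"twist": 0},{"tx": -2.1,"ty": 2.58,"tz": 0,"twist": 0},{"tx": -2.1,"ty": 2.58,"tz": 0,"twist": 0},{"tx": -2.1,"ty": 2.58,"tz": 0,"twist": 0},{"tx": -2.1,"ty": 2.58,"tz": 0,"twist": 0},{"tx": -2.1,"ty": 2.58,"tz": 0,"twist": 0},{"tx": -2.1,"ty": 2.58,"tz": 0,"twist": 0},{"tx": -2.1,"ty": 2.58,"tz": 0,"twist": 0}], "grip": -1}}

```text
time: 1.1
ee_pos: [0.3864, 0.2919, 0.2312]
tool_rot: [-0.0, 0.783, 0.622, -0.0]
contact_force: [-0.9, 0.4, 0.1]
grip_width: 1.001
```

>>> {"name": "arm_command", "arguments": {"plan": [{"tx": -2.1,"ty": 2.58,"tz": 0,"twist": 0},{"tx": -2.1,"ty": 2.58,"tz": 0,"twist": 0},{"tx": -2.1,"ty": 2.58,"tz": 0,"twist": 0},{"tx": -2.1,"ty": 2.58,"tz": 0,"twist": 0},{"tx": -2.1,"ty": 2.58,"tz": 0,"twist": 0},{"tx": -2.1,"ty": 2.58,"tz": 0,"twist": 0},{"tx": -2.1,"ty": 2.58,"tz": 0,"twist": 0},{"tx": -2.1,"ty": 2.58,"tz": 0,"twist": 0},{"tx": -2.1,"ty": 2.58,"tz": 0,"twist": 0},{"tx": -2.1,"ty": 2.58,"tz": 0,"twist": 0},{"tx": -2.1,"ty": 2.58,"tz": 0,"twist": 0},{"tx": -2.1,"ty": 2.58,"tz": 0,"twist": 0}]}}

```text
time: 2.1
ee_pos: [0.6311, -0.0235, 0.2309]
tool_rot: [-0.0, 0.783, 0.622, -0.0]
contact_force: [0.5, 0.8, 0.7]
grip_width: 1.002
```

>>> {"name": "arm_command", "arguments": {"plan": [{"twist": 0.12},{"twist": 0.12},{"twist": 0.12},{"twist": 0.12},{"twist": 0.12},{"twist": 0.12},{"twist": 0.12},{"twist": 0.12}]}}

```text
$.plan[0]: bad value
```

>>> {"name": "arm_command", "arguments": {"plan": [{"twist": 0.12},{"twist": 0.12},{"twist": 0.12},{"twist": 0.12},{"twist": 0.12},{"twist": 0.12},{"twist": 0.12},{"twist": 0.12},{},{}]}}

```text
$.plan[0]: bad value
```

>>> {"name": "arm_command", "arguments": {"plan": [{"tx": 0,"ty": 0,"tz": 0,"twist": 0.12},{"tx": 0,"ty": 0,"tz": 0,"twist": 0.12},{"tx": 0,"ty": 0,"tz": 0,"twist": 0.12},{"tx": 0,"ty": 0,"tz": 0,"twist": 0.12},{"tx": 0,"ty": 0,"tz": 0,"twist": 0.12},{"tx": 0,"ty": 0,"tz": 0,"twist": 0.12},{"tx": 0,"ty": 0,"tz": 0,"twist": 0.12},{"tx": 0,"ty": 0,"tz": 0,"twist": 0.12}]}}

```text
time: 2.77
ee_pos: [0.6302, -0.022, 0.2308]
tool_rot: [-0.0, 0.982, 0.187, -0.0]
contact_force: [-0.7, -0.2, 0.4]
grip_width: 1.0
```

>>> {"name": "arm_command", "arguments": {"plan": [{"tx": 0,"ty": 0,"tz": 0,"twist": 0.12},{"tx": 0,"ty": 0,"tz": 0,"twist": 0.12},{"tx": 0,"ty": 0,"tz": 0,"twist": 0.12},{"tx": 0,"ty": 0,"tz": 0,"twist": 0.12},{"tx": 0,"ty": 0,"tz": 0,"twist": 0.12},{"tx": 0,"ty": 0,"tz": 0,"twist": 0.12},{"tx": 0,"ty": 0,"tz": 0,"twist": 0.12},{"tx": 0,"ty": 0,"tz": 0,"twist": 0.12},{"tx": 0,"ty": 0,"tz": 0,"twist": 0},{"tx": 0,"ty": 0,"tz": 0,"twist": 0}]}}

```text
time: 3.6
ee_pos: [0.6303, -0.022, 0.231]
tool_rot: [0.0, 0.959, -0.283, -0.0]
contact_force: [-0.2, -0.2, -0.3]
grip_width: 0.999
```

```bash
cat >> h.py <<'E'
def Rt(s):
    from scipy.spatial.transform import Rotation as Ro
    w,x,y,z=s["tool_rot"]; return Ro.from_quat([x,y,z,w]).as_matrix()
def info():
    s=arm.observe(); R=Rt(s)
    print("t",round(s["time"],2),"tcp",np.round(s["ee_pos"],4),"yaw",np.degrees(np.arctan2(R[1,0],R[0,0])).round(2),"z",R[:,2].round(4),"F",np.round(s["contact_force"],2),"M",np.round(s["ft_torque"],3),"w",round(s["grip_width"],4)); return s
def totool(s,dw): return (Rt(s).T@np.asarray(dw)*100).round(2)
def snap(tag):
    for n in("side","top"):
        im,d=eyes.read_camera(n); np.savez(f"{n}{tag}.npz",im=im,d=d); cv2.imwrite(f"pics/{n}{tag}.png",im)
E
python3 - <<'E'
from h import *
s=info(); snap("1")
S=cv2.imread("pics/side1.png");T=cv2.imread("pics/top1.png")
cv2.imwrite("pics/c1.png",np.hstack([cv2.resize(S[130:280,280:430],(400,400),interpolation=2),cv2.resize(T[160:260,290:390],(400,400),interpolation=2)]))
# front face line of gauge from depth
Q=np.vstack([np.load(n+"g.npy")[:,2:] for n in("side","top")]); Q=Q[Q[:,2]<.112]
for a in np.arange(52,63,1.):
    r=np.radians(a); nrm=np.array([-np.sin(r),np.cos(r)]); p=Q[:,:2]@nrm
    e=np.sort(p)[-60:]; print(a,e.std().round(5),p.max().round(4))
E
```

```text
t 3.6 tcp [ 0.6303 -0.022   0.231 ] yaw -32.84 z [-6.e-04 -0.e+00 -1.e+00] F [-0.19 -0.23 -0.35] M [-0.075  0.031  0.006] w 0.9989
52.0 0.00067 -0.4945
53.0 0.00058 -0.5012
54.0 0.00051 -0.5077
55.0 0.00048 -0.5141
56.0 0.00045 -0.5202
57.0 0.00043 -0.5258
58.0 0.00047 -0.5313
59.0 0.00052 -0.5365
60.0 0.00056 -0.5413
61.0 0.00058 -0.5461
62.0 0.00059 -0.5506
```

View pics/c1.png

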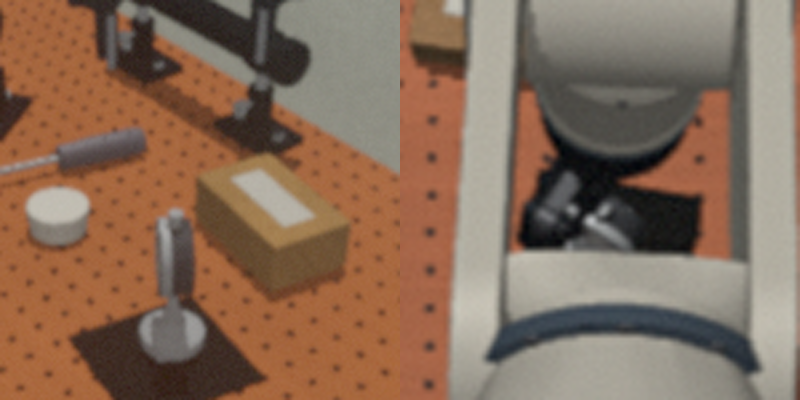

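View pics/side1.png

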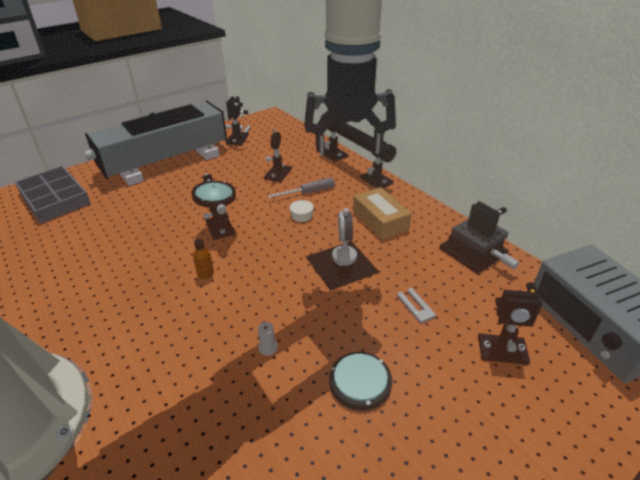

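```bash
python3 - <<'E'
from h import *
print(proj("side",[[.6303,-.022,.231],[.628,-.0235,.126]]),proj("top",[[.6303,-.022,.231]]))
E
```

```text
[[347.5734994  159.04839409]
 [345.53479508 209.9668839 ]] [[341.15711243 200.84192589]]
```

```bash
python3 - <<'E'
from h import *
for t in(.321,.323,.325):
    p=np.array([.5446*t-.8387*-.5396, .8387*t+.5446*-.5396]); print(t,p.round(4),"side cap,stem,base",proj("side",[[*p,.124],[*p,.045],[*p,.015]]).round(1).tolist(),"top cap",proj("top",[[*p,.126],[*p,.01]]).round(1).tolist())
    q=[[*(p+.0245*np.array([np.cos(a),np.sin(a)])),.012] for a in np.linspace(0,2*np.pi,60)]
    uv=proj("side",q); print("  bell extents",uv[:,0].min(),uv[:,0].max(), uv[:,1].max()); uv=proj("top",q); print("  top",uv.min(0),uv.max(0))
S=np.load("side0.npz")["im"];T=np.load("top0.npz")["im"]
print(S[250:268:3,326:364].astype(int).sum(2)//3)
print(T[222,318:350].astype(int).sum(1)//3, T[226,318:350].astype(int).sum(1)//3)
S=cv2.imread("pics/side1.png"); cv2.imwrite("pics/c2.png",cv2.resize(S[70:220,280:430],(600,600),interpolation=2))
E
```

```text
0.321 [ 0.6274 -0.0246] side cap,stem,base [[345.6, 211.2], [344.6, 244.2], [344.2, 255.7]] top cap [[341.1, 211.7], [339.9, 220.8]]
  bell extents 331.9861683864249 356.41327683396776 265.05149759519486
  top [330.47046922 211.36918174] [349.42899899 229.99163025]
0.323 [ 0.6285 -0.023 ] side cap,stem,base [[345.5, 210.6], [344.5, 243.5], [344.1, 255.1]] top cap [[340.4, 211.3], [339.3, 220.4]]
  bell extents 331.9012949369398 356.2859209377478 264.3719924259962
  top [329.82323997 210.95317133] [348.77985048 229.57094708]
0.325 [ 0.6296 -0.0213] side cap,stem,base [[345.4, 210.0], [344.4, 242.9], [344.0, 254.4]] top cap [[339.7, 210.8], [338.6, 220.0]]
  bell extents 331.8167107045488 356.15899794084913 263.694867271553
  top [329.17617031 210.53727268] [348.13083626 229.15036063]
[[ 53  51  43  44  48  52  67 107 132 138 129 103  92  94  93  91  95  95
   96  98  96  91  95 116 138 143 145 143 131 108  66  47  52  57  76  93
   99 101]
 [ 43  41  46  41  43  64 104 133 139 138 127 105  98  98 101 102 102 103
   99 101 103 102 101 120 139 145 145 145 143 138 118  74  48  40  44  52
[... 210 characters left out ...]
04 109 102  99 104  99 103 105 102
  103 103 101 103  99 106 118 128 125 117 103  87  62  46  42  38  49  48
   47  46]
 [ 44  46  42  45  41  40  43  41  54  70  83  85  91  95  97 100 100 102
   99 100 100  98 100  98  97  94  87  77  61  43  46  43  38  44  42  38
   43  47]
 [ 44  40  45  42  40  45  46  40  42  39  44  45  62  72  79  76  69  70
   70  72  68  68  61  55  50  38  37  40  41  44  47  45  49  46  46  45
   46  44]]
[120 119  97  52  22  25  20  22  23  23  38  90 139 157 142 110  91  91
  92  92  92  92  89  91  81  77  72  79  87  81  49  19] [113 106  60  29  17  26  25  27  23  22  22  26  46  84 122 146 151 154
 144 133 116 104  96  94  95  96  96  85  58  32  18   7]
```

View pics/c2.png

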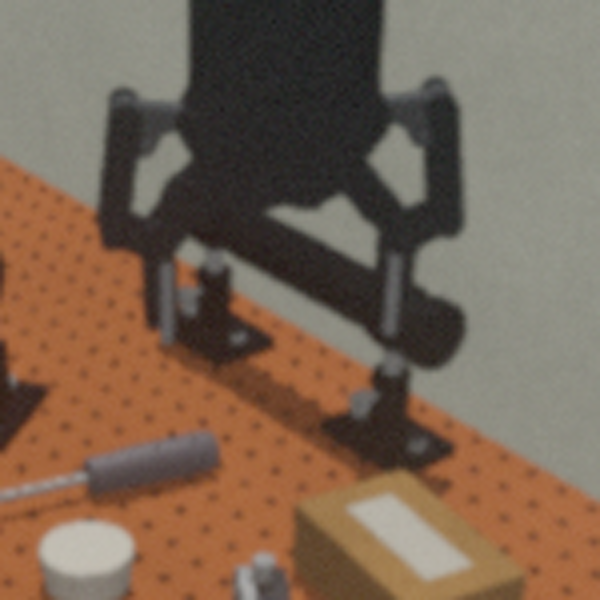

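The open gripper is above the gauge in the side view, with fingertips at (322,155) and (377,152). Now a small correction, then I'll lower to just above the cap.

>>> {"name": "arm_command", "arguments": {"plan": [{"tx": -0.1,"ty": 0.1,"tz": 0,"twist": 0},{"tx": 0,"ty": 0,"tz": 2,"twist": 0},{"tx": 0,"ty": 0,"tz": 2,"twist": 0},{"tx": 0,"ty": 0,"tz": 2,"twist": 0},{"tx": 0,"ty": 0,"tz": 2,"twist": 0},{"tx": 0,"ty": 0,"tz": 2,"twist": 0},{"tx": 0,"ty": 0,"tz": 1,"twist": 0},{"tx": 0,"ty": 0,"tz": 0,"twist": 0}]}}

```text
time: 4.37
ee_pos: [0.6275, -0.0222, 0.1189]
tool_rot: [0.001, 0.959, -0.284, -0.002]
contact_force: [-1.1, -0.1, 0.6]
grip_width: 0.999
```

```bash
python3 - <<'E'
from h import *
s=info(); snap("2")
S=cv2.imread("pics/side2.png");T=cv2.imread("pics/top2.png")
cv2.imwrite("pics/c3.png",np.hstack([cv2.resize(S[150:270,285:405],(400,400),interpolation=2),cv2.resize(T[160:260,290:390],(400,400),interpolation=2)]))
E
```

```text
t 4.37 tcp [ 0.6275 -0.0222  0.1189] yaw -33.0 z [-4.1e-03  2.0e-04 -1.0e+00] F [-1.12 -0.06  0.6 ] M [-0.031  0.01  -0.033] w 0.9985
```

View pics/c3.png

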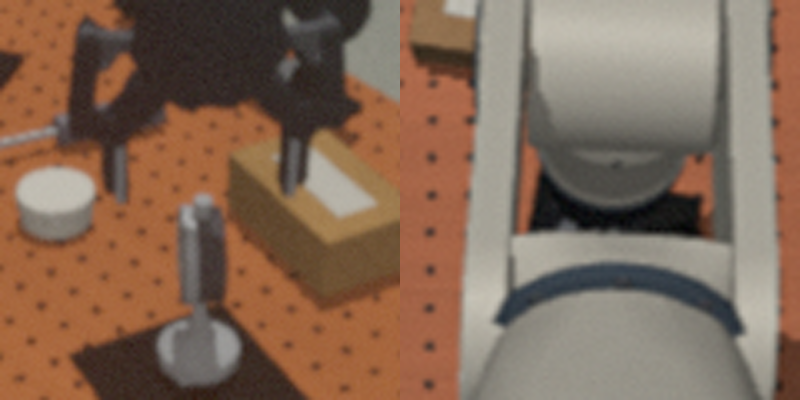

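The side view shows the fingertips at (320,209) and (372,206) straddling the cap, with the gauge centred between them. I'll lower to the grasp height.

>>> {"name": "arm_command", "arguments": {"plan": [{"tx": 0,"ty": 0,"tz": 1.5,"twist": 0},{"tx": 0,"ty": 0,"tz": 1.5,"twist": 0},{"tx": 0,"ty": 0,"tz": 1.5,"twist": 0},{"tx": 0,"ty": 0,"tz": 0.7,"twist": 0},{"tx": 0,"ty": 0,"tz": 0,"twist": 0},{"tx": 0,"ty": 0,"tz": 0,"twist": 0},{"tx": 0,"ty": 0,"tz": 0,"twist": 0}]}}

```text
time: 5.05
ee_pos: [0.6301, -0.0223, 0.0706]
tool_rot: [-0.0, 0.959, -0.284, 0.001]
contact_force: [0.8, -0.6, 0.5]
grip_width: 0.998
```

```bash
python3 - <<'E'
from h import *
s=info(); snap("3")
S=cv2.imread("pics/side3.png")
cv2.imwrite("pics/c4.png",cv2.resize(S[170:290,285:405],(600,600),interpolation=2))
E
```

```text
t 5.05 tcp [ 0.6301 -0.0223  0.0706] yaw -33.06 z [ 1.9e-03 -1.0e-04 -1.0e+00] F [ 0.84 -0.56  0.52] M [-0.008  0.014  0.014] w 0.998
```

View pics/c4.png

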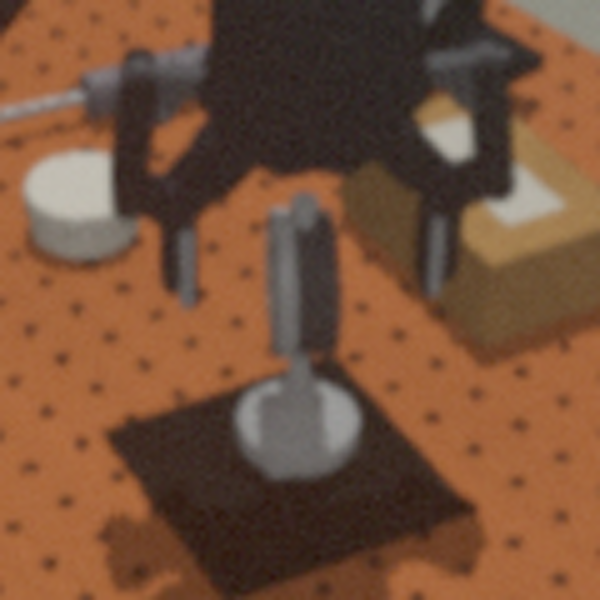

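>>> {"name": "arm_command", "arguments": {"plan": [{"tx": 0,"ty": 0,"tz": 0.2,"twist": 0},{"tx": 0,"ty": 0,"tz": 0,"twist": 0},{"tx": 0,"ty": 0,"tz": 0,"twist": 0},{"tx": 0,"ty": 0,"tz": 0,"twist": 0},{"tx": 0,"ty": 0,"tz": 0,"twist": 0},{"tx": 0,"ty": 0,"tz": 0,"twist": 0},{"tx": 0,"ty": 0,"tz": 0,"twist": 0},{"tx": 0,"ty": 0,"tz": 0,"twist": 0},{"tx": 0,"ty": 0,"tz": 0,"twist": 0},{"tx": 0,"ty": 0,"tz": 0,"twist": 0}], "grip": 1, "force": 30}}

```text
time: 5.98
ee_pos: [0.6291, -0.0222, 0.0673]
tool_rot: [0.0, 0.959, -0.284, -0.0]
contact_force: [-0.5, -0.2, 1.1]
grip_width: 0.268
```

```bash
python3 - <<'E'
from h import *
s=info(); snap("4")
S=cv2.imread("pics/side4.png")
cv2.imwrite("pics/c5.png",cv2.resize(S[170:290,285:405],(600,600),interpolation=2))
E
```

```text
t 5.98 tcp [ 0.6291 -0.0222  0.0673] yaw -33.06 z [-2.e-04 -0.e+00 -1.e+00] F [-0.52 -0.2   1.12] M [ 0.069  0.154 -0.034] w 0.2684
```

View pics/c5.png

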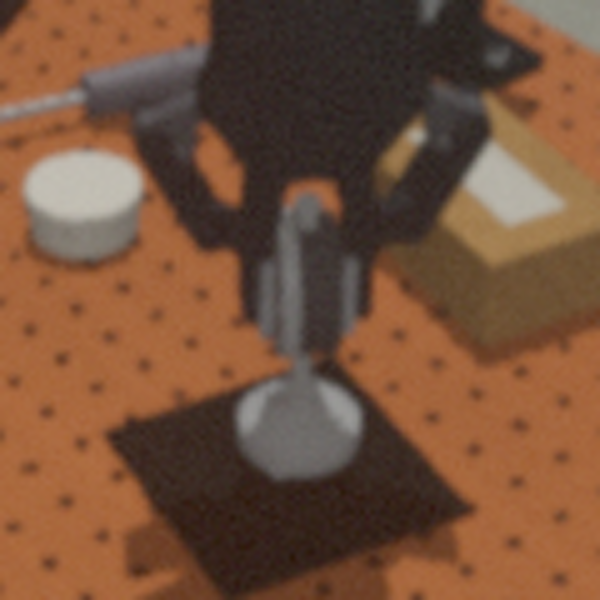

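The jaws have closed across the case at (345,230) and the gauge is still upright on the mat at (344,255). I'll lift it.

>>> {"name": "arm_command", "arguments": {"plan": [{"tx": 0,"ty": 0,"tz": -0.5,"twist": 0},{"tx": 0,"ty": 0,"tz": -1.5,"twist": 0},{"tx": 0,"ty": 0,"tz": -2,"twist": 0},{"tx": 0,"ty": 0,"tz": -2,"twist": 0},{"tx": 0,"ty": 0,"tz": -2,"twist": 0},{"tx": 0,"ty": 0,"tz": -2,"twist": 0},{"tx": 0,"ty": 0,"tz": -2,"twist": 0},{"tx": 0,"ty": 0,"tz": -1.5,"twist": 0},{"tx": 0,"ty": 0,"tz": -0.5,"twist": 0},{"tx": 0,"ty": 0,"tz": 0,"twist": 0}]}}

```text
time: 6.92
ee_pos: [0.6298, -0.0223, 0.2086]
tool_rot: [-0.0, 0.959, -0.285, 0.001]
contact_force: [1.0, -0.2, -3.3]
grip_width: 0.277
```

```bash
python3 - <<'E'
from h import *
s=info(); snap("5")
S=cv2.imread("pics/side5.png")
cv2.imwrite("pics/c6.png",cv2.resize(S[90:230,275:415],(560,560),interpolation=2))
E
```

```text
t 6.92 tcp [ 0.6298 -0.0223  0.2086] yaw -33.06 z [ 2.3e-03 -2.0e-04 -1.0e+00] F [ 0.97 -0.23 -3.31] M [-0.029 -0.013 -0.005] w 0.2767
```

View pics/c6.png

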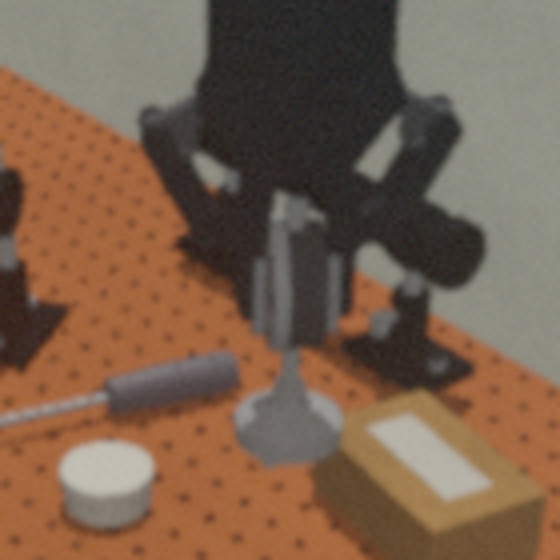

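The gauge hangs upright in the jaws at (345,190) in the side view and the force sensor reads its weight. I'll carry it over to the flat.

>>> {"name": "arm_command", "arguments": {"plan": [{"tx": 0,"ty": 0.8,"tz": 0,"twist": 0},{"tx": -0.06,"ty": 1.8,"tz": 0,"twist": 0},{"tx": -0.06,"ty": 2.6,"tz": 0,"twist": 0},{"tx": -0.06,"ty": 3.1,"tz": 0,"twist": 0},{"tx": -0.06,"ty": 3.1,"tz": 0,"twist": 0},{"tx": -0.06,"ty": 3.1,"tz": 0,"twist": 0},{"tx": -0.06,"ty": 3.1,"tz": 0,"twist": 0},{"tx": -0.06,"ty": 3.1,"tz": 0,"twist": 0},{"tx": -0.06,"ty": 3.1,"tz": 0,"twist": 0},{"tx": -0.06,"ty": 2.6,"tz": 0,"twist": 0},{"tx": -0.06,"ty": 1.4,"tz": 0,"twist": 0},{"tx": -0.06,"ty": 0.7,"tz": 0,"twist": 0}]}}

```text
time: 8.02
ee_pos: [0.4654, -0.2594, 0.2065]
tool_rot: [0.0, 0.958, -0.286, -0.001]
contact_force: [0.3, -0.4, -2.5]
grip_width: 0.27
```

>>> {"name": "arm_command", "arguments": {"plan": [{"tx": 0,"ty": 0,"tz": 1,"twist": 0},{"tx": 0,"ty": 0,"tz": 2,"twist": 0},{"tx": 0,"ty": 0,"tz": 2,"twist": 0},{"tx": 0,"ty": 0,"tz": 2,"twist": 0},{"tx": 0,"ty": 0,"tz": 2,"twist": 0},{"tx": 0,"ty": 0,"tz": 1,"twist": 0},{"tx": 0,"ty": 0,"tz": 0,"twist": 0},{"tx": 0,"ty": 0,"tz": 0,"twist": 0},{"tx": 0,"ty": 0,"tz": 0,"twist": 0},{"tx": 0,"ty": 0,"tz": 0,"twist": 0}]}}

```text
time: 8.85
ee_pos: [0.469, -0.2578, 0.1084]
tool_rot: [0.0, 0.959, -0.284, 0.001]
contact_force: [-0.3, 0.8, -2.5]
grip_width: 0.267
```

```bash
python3 - <<'E'
from h import *
s=info(); snap("6")
S=cv2.imread("pics/side6.png");T=cv2.imread("pics/top6.png")
cv2.imwrite("pics/c7.png",np.hstack([cv2.resize(S[280:430,290:440],(400,400),interpolation=2),cv2.resize(T[220:340,380:500],(400,400),interpolation=2)]))
E
```

```text
t 8.85 tcp [ 0.469  -0.2578  0.1084] yaw -33.05 z [ 1.7e-03 -9.0e-04 -1.0e+00] F [-0.25  0.82 -2.53] M [ 0.003 -0.035 -0.017] w 0.2675
```

View pics/c7.png

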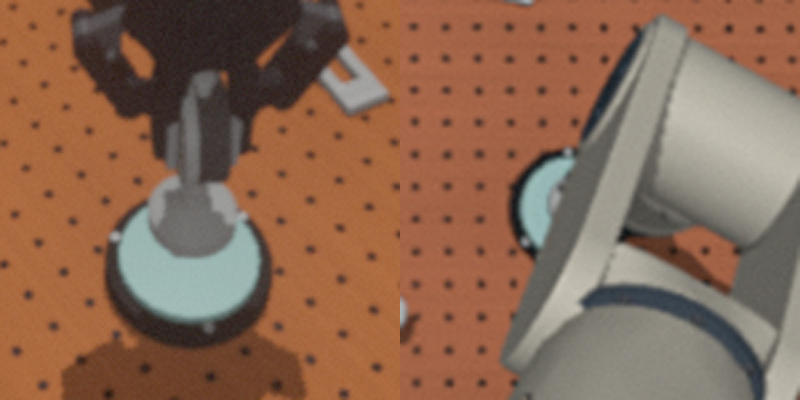

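The gauge is above the glass, with its bell near (362,355) in the side view and the feet about 24 mm up. I'll go down gently.

>>> {"name": "arm_command", "arguments": {"plan": [{"tx": 0,"ty": 0,"tz": 0.7,"twist": 0},{"tx": 0,"ty": 0,"tz": 0.7,"twist": 0},{"tx": 0,"ty": 0,"tz": 0.5,"twist": 0},{"tx": 0,"ty": 0,"tz": 0.2,"twist": 0},{"tx": 0,"ty": 0,"tz": 0,"twist": 0},{"tx": 0,"ty": 0,"tz": 0,"twist": 0}]}}

```text
time: 9.45
ee_pos: [0.4679, -0.2574, 0.086]
tool_rot: [-0.0, 0.959, -0.285, -0.0]
contact_force: [-0.6, 0.2, -2.5]
grip_width: 0.268
```

>>> {"name": "arm_command", "arguments": {"plan": [{"tx": 0,"ty": 0,"tz": 0.1,"twist": 0},{"tx": 0,"ty": 0,"tz": 0,"twist": 0},{"tx": 0,"ty": 0,"tz": 0,"twist": 0}]}}

```text
time: 9.7
ee_pos: [0.4683, -0.2576, 0.0855]
tool_rot: [0.0, 0.959, -0.284, 0.0]
contact_force: [0.7, 0.4, -2.0]
grip_width: 0.275
```

>>> {"name": "arm_command", "arguments": {"plan": [{"tx": 0,"ty": 0,"tz": 0.1,"twist": 0},{"tx": 0,"ty": 0,"tz": 0,"twist": 0},{"tx": 0,"ty": 0,"tz": 0,"twist": 0}]}}

```text
time: 9.95
ee_pos: [0.4683, -0.2576, 0.0844]
tool_rot: [0.0, 0.959, -0.285, 0.0]
contact_force: [0.7, -0.4, -1.8]
grip_width: 0.273
```

>>> {"name": "arm_command", "arguments": {"plan": [{"tx": 0,"ty": 0,"tz": 0.05,"twist": 0},{"tx": 0,"ty": 0,"tz": 0,"twist": 0},{"tx": 0,"ty": 0,"tz": 0,"twist": 0}]}}

```text
time: 10.2
ee_pos: [0.4683, -0.2576, 0.0839]
tool_rot: [0.0, 0.959, -0.285, 0.0]
contact_force: [0.6, -0.4, -1.4]
grip_width: 0.27
```

>>> {"name": "arm_command", "arguments": {"plan": [{"tx": 0,"ty": 0,"tz": 0.05,"twist": 0},{"tx": 0,"ty": 0,"tz": 0,"twist": 0},{"tx": 0,"ty": 0,"tz": 0,"twist": 0}]}}

```text
time: 10.45
ee_pos: [0.4683, -0.2576, 0.0835]
tool_rot: [0.0, 0.959, -0.285, 0.0]
contact_force: [0.0, -0.3, 1.1]
grip_width: 0.275
```

>>> {"name": "arm_command", "arguments": {"plan": [{"tx": 0,"ty": 0,"tz": 0.04,"twist": 0},{"tx": 0,"ty": 0,"tz": 0,"twist": 0},{"tx": 0,"ty": 0,"tz": 0,"twist": 0},{"tx": 0,"ty": 0,"tz": 0,"twist": 0}]}}

```text
time: 10.78
ee_pos: [0.4683, -0.2576, 0.0831]
tool_rot: [0.0, 0.959, -0.285, 0.0]
contact_force: [-0.6, -0.2, 3.4]
grip_width: 0.273
```

```bash
python3 - <<'E'
from h import *
s=info(); snap("7"); s=info()
S=cv2.imread("pics/side7.png");T=cv2.imread("pics/top7.png")
cv2.imwrite("pics/c8.png",np.hstack([cv2.resize(S[290:420,300:430],(400,400),interpolation=2),cv2.resize(T[220:340,380:500],(400,400),interpolation=2)]))
E
```

```text
t 10.78 tcp [ 0.4683 -0.2576  0.0831] yaw -33.06 z [ 3.e-04 -2.e-04 -1.e+00] F [-0.59 -0.17  3.38] M [ 0.092  0.109 -0.02 ] w 0.273
t 10.88 tcp [ 0.4683 -0.2576  0.083 ] yaw -33.06 z [ 3.e-04 -2.e-04 -1.e+00] F [-0.68 -0.72  3.72] M [0.081 0.137 0.063] w 0.2741
```

View pics/c8.png

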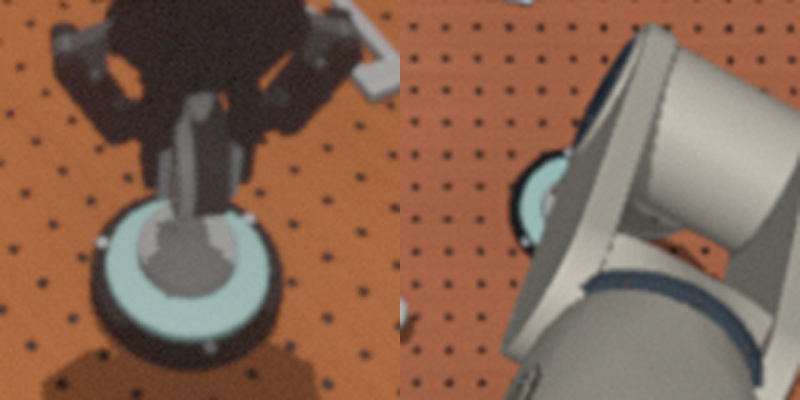

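The side view shows the bell standing inside the glass at (361,372), with the load at about 6.5 N. There is a small moment about the gauge's y axis, so I'll average the sensor readings while holding.

```bash
python3 - <<'E'
from h import *
F=[];Mo=[];P=[]
for i in range(10):
    eyes.read_camera("top"); s=arm.observe(); F.append(s["contact_force"]);Mo.append(s["ft_torque"]);P.append(s["ee_pos"])
F=np.array(F);Mo=np.array(Mo);R=Rt(s)
print("F",F.mean(0).round(2),F.std(0).round(2),"M",Mo.mean(0).round(3),Mo.std(0).round(3),"tcp",np.mean(P,0).round(5))
print("tool F",(R.T@F.mean(0)).round(2),"tool M",(R.T@Mo.mean(0)).round(3)); info()
E
```

```text
F [-0.26 -0.15  4.13] [0.66 0.56 0.46] M [ 0.026  0.049 -0.006] [0.028 0.044 0.018] tcp [ 0.46828 -0.25758  0.08297]
tool F [-0.13  0.27 -4.13] tool M [-0.005 -0.055  0.006]
t 11.38 tcp [ 0.4683 -0.2576  0.083 ] yaw -33.06 z [ 3.e-04 -2.e-04 -1.e+00] F [-0.11 -1.01  4.23] M [-0.002 -0.015 -0.006] w 0.2711
```

```bash
cat >> h.py <<'E'
def avg(k=10):
    F=[];Mo=[]
    for i in range(k):
        eyes.read_camera("side"); s=arm.observe(); F.append(s["contact_force"]);Mo.append(s["ft_torque"])
    F=np.array(F);Mo=np.array(Mo);R=Rt(s)
    print("F",F.mean(0).round(2),"M",Mo.mean(0).round(3),"se",(Mo.std(0)/k**.5).round(3),"| tool F",(R.T@F.mean(0)).round(2),"tool M",(R.T@Mo.mean(0)).round(3)); return info()
E
python3 - <<'E'
from h import *
avg(14)
print(proj("side",[[.4683,-.2576,.02],[.4683,-.2576,.143]]))
E
```

```text
F [ 0.31 -0.12  4.49] M [-0.057 -0.048  0.006] se [0.008 0.01  0.009] | tool F [ 0.33 -0.07 -4.49] tool M [-0.021  0.072 -0.006]
t 12.08 tcp [ 0.4682 -0.2576  0.0829] yaw -33.06 z [ 2.e-04 -1.e-04 -1.e+00] F [0.41 0.04 4.24] M [-0.127 -0.081  0.056] w 0.2692
[[359.82111955 375.19673565]
 [364.08211684 320.96241596]]
```

The gauge has stood on the glass for over 1.3 s. The side view shows its cap at (365,324) and bell at (361,371), which fits a vertical axis. I'll lift it and, in the meantime, refine the mount's yaw from the first top picture.

>>> {"name": "arm_command", "arguments": {"plan": [{"tx": 0,"ty": 0,"tz": 0,"twist": 0},{"tx": 0,"ty": 0,"tz": 0,"twist": 0},{"tx": 0,"ty": 0,"tz": -0.5,"twist": 0},{"tx": 0,"ty": 0,"tz": -1.5,"twist": 0},{"tx": 0,"ty": 0,"tz": -2,"twist": 0},{"tx": 0,"ty": 0,"tz": -2,"twist": 0},{"tx": 0,"ty": 0,"tz": -2,"twist": 0},{"tx": 0,"ty": 0,"tz": -2,"twist": 0},{"tx": 0,"ty": 0,"tz": -2,"twist": 0},{"tx": 0,"ty": 0,"tz": -2,"twist": 0},{"tx": 0,"ty": 0,"tz": -1,"twist": 0},{"tx": 0,"ty": 0,"tz": 0,"twist": 0}]}}

```text
time: 13.08
ee_pos: [0.4687, -0.2578, 0.2346]
tool_rot: [0.0, 0.959, -0.284, 0.001]
contact_force: [0.3, -0.2, -4.1]
grip_width: 0.272
```

```bash
python3 - <<'E'
from meas import *
info()
S=np.load("side0.npz")["im"];T=np.load("top0.npz")["im"]
g=cv2.cvtColor(T,cv2.COLOR_BGR2GRAY)
# bright low-sat blobs around lens
hsv=cv2.cvtColor(T,cv2.COLOR_BGR2HSV); m=((hsv[...,1]<60)&(hsv[...,2]>90)).astype(np.uint8); m[:, :195]=0; m[:,275:]=0; m[:250]=0; m[300:]=0
N,l,st,c=cv2.connectedComponentsWithStats(m)
for i in range(1,N): print(st[i,4],c[i].round(2))
for a,b in((455,158,),(503,172)),: pass
A=onplane("top",[[207.7,268.8]],.10)[0]
cv2.imwrite("pics/lt.png",cv2.resize(T[250:300,195:275],(800,500),interpolation=2))
E
```

```text
t 13.08 tcp [ 0.4687 -0.2578  0.2346] yaw -33.06 z [ 0.0021 -0.0011 -1.    ] F [ 0.29 -0.24 -4.06] M [-0.018 -0.023 -0.025] w 0.2725
793 [234.26 275.24]
25 [207.6  268.36]
10 [215.  270.2]
11 [254.09 279.64]
32 [261.34 281.5 ]
```

View pics/lt.png

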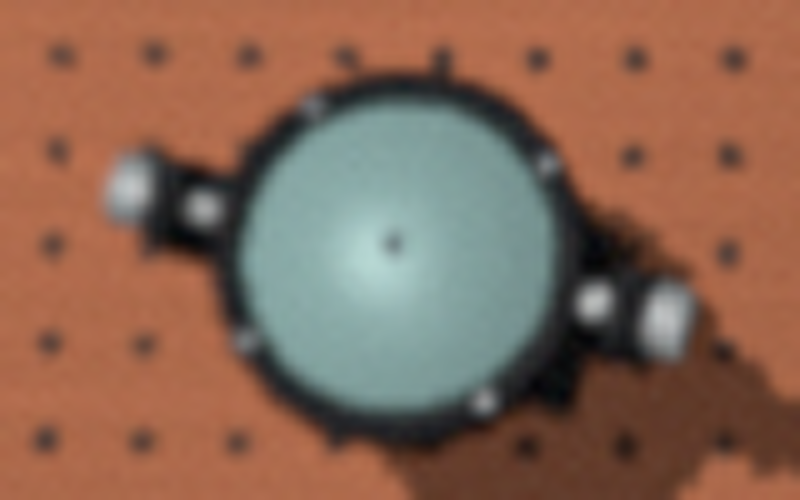

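```bash
python3 - <<'E'
from meas import *
for z in(.095,.105):
    P=onplane("top",[[207.6,268.36],[261.34,281.5],[215,270.2],[254.09,279.64]],z)
    for a,b in((0,1),(2,3)):
        v=P[a]-P[b]; print(z,"ang",np.degrees(np.arctan2(v[1],v[0])).round(2),"len",np.linalg.norm(v).round(4),"mid",((P[a]+P[b])/2).round(4))
# side dot centroid
Z=np.load("side0.npz"); g=cv2.cvtColor(Z["im"],cv2.COLOR_BGR2GRAY).astype(float)
sub=g[181:192,207:221]; print(sub.astype(int))
Z=np.load("top0.npz"); gt=cv2.cvtColor(Z["im"],cv2.COLOR_BGR2GRAY).astype(float); print(gt[269:280,228:241].astype(int))
E
```

```text
0.095 ang 76.97 len 0.135 mid [0.4768 0.2315 0.095 ]
0.095 ang 77.13 len 0.0981 mid [0.4769 0.2311 0.095 ]
0.105 ang 76.97 len 0.134 mid [0.4759 0.2299 0.105 ]
0.105 ang 77.13 len 0.0974 mid [0.4759 0.2296 0.105 ]
[[ 59  78  69  61  51  58  64  62  64  63  65  67  68  68]
 [ 65  73  73  78  87  90  88  90  91  90  85  78  68  69]
 [100 106 113 117 121 126 123 123 126 127 121 115 109 102]
 [136 137 140 141 142 140 139 141 142 143 142 140 137 135]
 [146 145 148 148 146 139 129 136 144 148 147 145 145 141]
 [148 148 149 147 146 131 115 121 141 148 149 147 145 146]
 [149 148 147 149 150 138 128 135 146 149 148 147 146 148]
 [148 151 149 152 152 149 150 148 150 152 149 147 146 146]
 [148 149 153 153 155 156 155 155 156 153 150 150 149 147]
 [150 151 155 156 160 162 162 162 159 160 155 151 151 148]
 [152 154 158 160 163 168 169 169 168 163 159 156 151 148]]
[[163 164 165 166 166 165 165 162 163 158 156 153 152]
 [164 168 171 173 173 172 171 166 167 162 159 155 154]
 [167 172 176 180 181 179 174 173 169 166 160 156 153]
 [172 178 183 188 188 182 173 173 171 166 163 159 156]
 [175 183 190 197 192 171 150 164 172 170 165 159 154]
 [179 186 194 201 195 160 131 163 175 172 166 161 156]
 [178 187 198 202 202 182 164 175 178 175 167 161 155]
 [179 188 197 203 204 199 190 189 183 174 167 161 156]
 [176 183 188 197 199 198 193 188 181 171 167 160 154]
 [171 180 184 188 193 192 190 185 178 171 167 157 155]
 [166 171 180 182 184 185 182 179 174 166 162 157 156]]
```

```bash
python3 - <<'E'
from meas import *
print("cross",cross([[213.15,186.0]],[[234.0,273.75]]).round(4))
for z in(.108,.1095,.111): print(z,"top",onplane("top",[[234,273.75]],z)[0].round(4),"side",onplane("side",[[213.15,186.]],z)[0].round(4))
for n in("side","top"):
    Z=np.load(n+"0.npz");im,d=Z["im"],Z["d"]
    for k,e,P,uv in glass(n,im,d):
        if not(.07<P[:,2].mean()<.3): continue
        for trim in(.0,.003,.002):
            r=least_squares(lambda p:np.linalg.norm(P-p,axis=1)-.06,P.mean(0)-[0,0,.05],loss="soft_l1",f_scale=.001)
            if trim: PP=P[abs(r.fun)<trim] if False else P[abs(np.linalg.norm(P-r.x,axis=1)-.06)<trim]; r=least_squares(lambda p:np.linalg.norm(PP-p,axis=1)-.06,r.x)
            dot={"side":[213.15,186.],"top":[234,273.75]}[n]
            o,dd=ray(n,[dot]); dd=dd[0]/np.linalg.norm(dd[0]); oc=o-r.x; b=dd@oc; t=-b-np.sqrt(b*b-oc@oc+.0036); L=o+t*dd
            ax=(L-r.x)/.06; mx=np.array([np.cos(np.radians(-13)),np.sin(np.radians(-13)),0]); my=np.array([-mx[1],mx[0],0])
            print(n,trim,"C",r.x.round(4),"L",L.round(4),"lean x,y",(ax@mx).round(4),(ax@my).round(4))
        # cell rim ellipse centre based? plane of glass boundary
        cnt=max(cv2.findContours(k,0,1)[0],key=len)[:,0]; dd=d[cnt[:,1],cnt[:,0]]
        g=dd>0; Pb=pts(n,cnt[g],dd[g]); c=np.median(Pb,0); g=abs(Pb[:,2]-c[2])<.02; Pb=Pb[g]; U,s_,Vt=np.linalg.svd(Pb-Pb.mean(0)); nn=Vt[2]*np.sign(Vt[2,2]); print("  rim normal lean",(nn@mx).round(3),(nn@my).round(3))
E
```

```text
cross [[0.4787 0.2299 0.1097 0.0009]]
0.108 top [0.4784 0.2303 0.108 ] side [0.4802 0.2325 0.108 ]
0.1095 top [0.4783 0.2301 0.1095] side [0.4793 0.2301 0.1095]
0.111 top [0.4781 0.2298 0.111 ] side [0.4784 0.2278 0.111 ]
side 0.0 C [0.4727 0.2318 0.0486] L [0.4801 0.2323 0.1081] lean x,y 0.1181 0.0364
side 0.003 C [0.4728 0.2317 0.0486] L [0.4801 0.2323 0.1081] lean x,y 0.1165 0.0364
side 0.002 C [0.4727 0.2319 0.0486] L [0.4801 0.2323 0.1081] lean x,y 0.1181 0.0341
  rim normal lean 0.101 -0.007
top 0.0 C [0.4711 0.2317 0.0505] L [0.4782 0.23   0.11  ] lean x,y 0.1224 -0.0021
top 0.003 C [0.471  0.2315 0.0505] L [0.4782 0.23   0.1101] lean x,y 0.1229 0.0025
top 0.002 C [0.4712 0.2317 0.0505] L [0.4782 0.23   0.11  ] lean x,y 0.1206 -0.0016
  rim normal lean 0.093 0.001
```

Mount y is at 77°, the lens top is near (0.4787,0.2299,0.1097) and the lean is about 0.12 rad. I'll carry the gauge over and turn the jaw axis onto the pivot line.

>>> {"name": "arm_command", "arguments": {"plan": [{"tx": -0.51,"ty": -0.8,"tz": 0,"twist": 0},{"tx": -1.03,"ty": -1.6,"tz": 0,"twist": 0},{"tx": -1.54,"ty": -2.4,"tz": 0,"twist": 0},{"tx": -1.8,"ty": -2.8,"tz": 0,"twist": 0},{"tx": -1.8,"ty": -2.8,"tz": 0,"twist": 0},{"tx": -1.8,"ty": -2.8,"tz": 0,"twist": 0},{"tx": -1.8,"ty": -2.8,"tz": 0,"twist": 0},{"tx": -1.8,"ty": -2.8,"tz": 0,"twist": 0},{"tx": -1.8,"ty": -2.8,"tz": 0,"twist": 0},{"tx": -1.8,"ty": -2.8,"tz": 0,"twist": 0},{"tx": -1.8,"ty": -2.8,"tz": 0,"twist": 0},{"tx": -1.8,"ty": -2.8,"tz": 0,"twist": 0}]}}

```text
time: 14.08
ee_pos: [0.4682, 0.1009, 0.231]
tool_rot: [0.001, 0.959, -0.285, -0.002]
contact_force: [0.5, -0.1, -3.0]
grip_width: 0.274
```

>>> {"name": "arm_command", "arguments": {"plan": [{"tx": -1.8,"ty": -2.8,"tz": 0,"twist": 0},{"tx": -1.8,"ty": -2.8,"tz": 0,"twist": 0},{"tx": -1.54,"ty": -2.4,"tz": 0,"twist": 0},{"tx": -1.03,"ty": -1.6,"tz": 0,"twist": 0},{"tx": -0.51,"ty": -0.8,"tz": 0,"twist": 0},{"tx": -0.51,"ty": -0.8,"tz": 0,"twist": 0}]}}

```text
time: 14.58
ee_pos: [0.4696, 0.2328, 0.2312]
tool_rot: [0.001, 0.959, -0.284, -0.001]
contact_force: [-0.1, -0.5, -2.9]
grip_width: 0.274
```

>>> {"name": "arm_command", "arguments": {"plan": [{"tx": 0,"ty": 0,"tz": 0,"twist": 0.06},{"tx": 0,"ty": 0,"tz": 0,"twist": 0.12},{"tx": 0,"ty": 0,"tz": 0,"twist": 0.12},{"tx": 0,"ty": 0,"tz": 0,"twist": 0.12},{"tx": 0,"ty": 0,"tz": 0,"twist": 0.12},{"tx": 0,"ty": 0,"tz": 0,"twist": 0.12},{"tx": 0,"ty": 0,"tz": 0,"twist": 0.12},{"tx": 0,"ty": 0,"tz": 0,"twist": 0.12},{"tx": 0,"ty": 0,"tz": 0,"twist": 0.12},{"tx": 0,"ty": 0,"tz": 0,"twist": 0.12},{"tx": 0,"ty": 0,"tz": 0,"twist": 0.08},{"tx": 0,"ty": 0,"tz": 0,"twist": 0}]}}

```text
time: 15.58
ee_pos: [0.4704, 0.2313, 0.232]
tool_rot: [-0.001, -0.621, 0.784, 0.0]
contact_force: [0.7, 0.1, -2.9]
grip_width: 0.275
```

```bash
python3 - <<'E'
from h import *
s=info(); snap("8")
S=cv2.imread("pics/side8.png");T=cv2.imread("pics/top8.png")
cv2.imwrite("pics/c9.png",np.hstack([cv2.resize(S[90:240,150:300],(400,400),interpolation=2),cv2.resize(T[200:340,170:310],(400,400),interpolation=2)]))
E
```

```text
t 15.58 tcp [0.4704 0.2313 0.232 ] yaw -103.22 z [-0.0016 -0.001  -1.    ] F [ 0.74  0.12 -2.88] M [ 0.009 -0.022 -0.007] w 0.2748
```

View pics/c9.png

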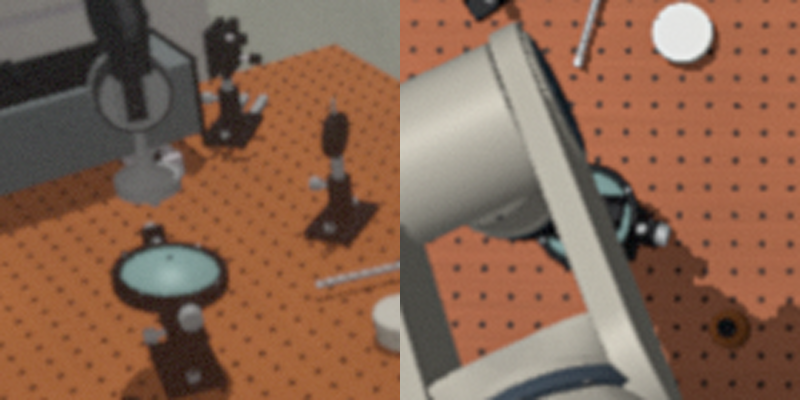

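The gauge is seen nearly face-on above the lens, with its case at (200,125) and bell at (206,158) in the side view. I'll go down to just above the glass.

>>> {"name": "arm_command", "arguments": {"plan": [{"tx": 0,"ty": -0.1,"tz": 0.5,"twist": 0},{"tx": 0,"ty": 0,"tz": 1,"twist": 0},{"tx": 0,"ty": 0,"tz": 1.2,"twist": 0},{"tx": 0,"ty": 0,"tz": 1.2,"twist": 0},{"tx": 0,"ty": 0,"tz": 1,"twist": 0},{"tx": 0,"ty": 0,"tz": 0.5,"twist": 0},{"tx": 0,"ty": 0,"tz": 0,"twist": 0},{"tx": 0,"ty": 0,"tz": 0,"twist": 0},{"tx": 0,"ty": 0,"tz": 0,"twist": 0}]}}

```text
time: 16.43
ee_pos: [0.4724, 0.2322, 0.1793]
tool_rot: [0.0, -0.623, 0.782, -0.0]
contact_force: [0.4, 1.6, -3.3]
grip_width: 0.274
```

```bash
python3 - <<'E'
from h import *
s=info(); snap("9")
S=cv2.imread("pics/side9.png");T=cv2.imread("pics/top9.png")
cv2.imwrite("pics/c10.png",np.hstack([cv2.resize(S[115:215,165:265],(400,400),interpolation=2),cv2.resize(T[220:320,190:290],(400,400),interpolation=2)]))
p=s["ee_pos"]; print(proj("side",[[p[0],p[1],z] for z in(.107,.112,.13,.19,.225,.232)]).round(1).tolist())
E
```

```text
t 16.43 tcp [0.4724 0.2322 0.1793] yaw -102.95 z [ 7.e-04  3.e-04 -1.e+00] F [ 0.42  1.56 -3.3 ] M [-0.001  0.071 -0.005] w 0.2736
[[209.9, 187.7], [209.6, 185.6], [208.2, 178.2], [203.4, 152.1], [200.4, 135.8], [199.8, 132.5]]
```

View pics/c10.png

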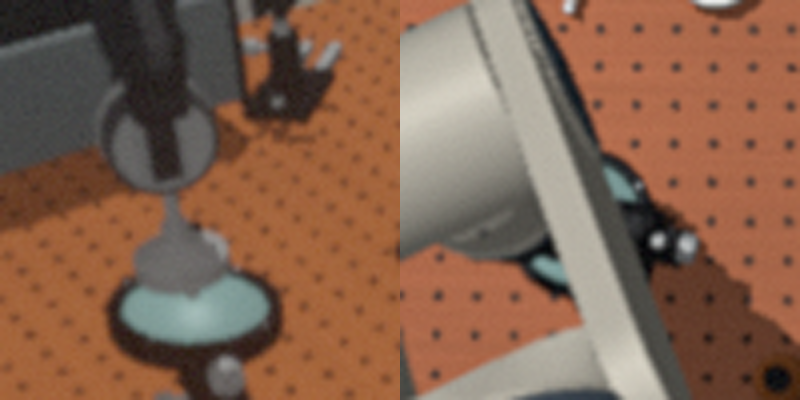

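```bash
python3 - <<'E'
from h import *
S=cv2.imread("pics/side9.png")
c=cv2.resize(S[130:205,175:250],(600,600),interpolation=2)
for i in range(0,75,5):
    cv2.line(c,(i*8,0),(i*8,6 if i%10 else 14),(0,255,255),1); cv2.line(c,(0,i*8),(6 if i%10 else 14,i*8),(0,255,255),1)
cv2.imwrite("pics/c11.png",c)
g=cv2.cvtColor(S,cv2.COLOR_BGR2GRAY).astype(int); h=cv2.cvtColor(S,cv2.COLOR_BGR2HSV)
for v in(148,152,156,160,167,172,176,180,184): print(v,g[v,186:236]); 
print("sat176",h[178,190:230,1],"sat181",h[182,190:230,1])
E
```

```text
148 [ 72  71  73  79  66  55  54  69  87  99 102  99  95  96  87  64  49  36
  44  39  38  38  48  81  96 100 101 102 100 101  98  91  73  61  66  72
  70  71  76  83  94 103 102  89  85  92  96  78  72  71]
152 [ 65  66  71  72  70  56  59  86  94 100  98 100  98  98  93  82  57  41
  37  33  32  38  43  61  86  96 100 101  99 101 100  94  74  64  72  70
  71  72  69  74  91 106 111 106  98 107 114 114 115 112]
156 [ 69  71  70  60  57  59  60  61  84  94  97 100 101  99  96  87  73  48
  42  42  39  37  35  49  68  89  95 102 100  97  83  76  93 103 107 103
  99 105 112 113 110 110 113 112 112 111 109 102  97 104]
160 [ 74  71  72  73  70  73  69  66  61  61  62  70  86  92  94  95  94  80
  70  72  79  88  86  91  86  85  79  80  90 102 107 105 103 108 108 112
 114 115 113 110 109 108 113 109 107 107 109 113 113 109]
167 [109 110 111 107 107 114 114 118 116 115 114 114 116 115 109  97 100 110
 110 112 108 102  98 102 109 113 112 103  99 101 109 112 114 112 113 115
 115 112 113 111 106 103 112 117 115 115 117 113 109 109]
172 [109 113 113 114 113 115 112 114 114 111 105 106 112 115
[... 413 characters left out ...]
100 100 101 106 104
 103 108 108 108 106 107 108 106 108 105 105 107 105 107 102 102 106  99
  96 108 116 112 100 105 115 117 115 117 118 115 119 114]
184 [114 113 114 113 114 118 117 113 106  95  85  79  75  87  93  99 101 105
 107 108 103 109 108 105 103 100 103 101 100  99 101  97  98  99 113 123
 123 111 101  88  67  51  51  49  62  74  98 109 115 118]
sat176 [160 160 162 161 162 160 155 148  94  44  18  10   8  10  12  10  10  10
   7  10   7   9  12  12  19  10  15  10  12  11   7  30 104 151 169 156
 161 160 165 163] sat181 [166 164 163 166 161 164 165 148 112  46  19  17   9  12   9   7  14   7
   5  14  14  12  17   9  10   7  15  12  15  21  24  20  31  43  58 102
 143 151 161 155]
```

View pics/c11.png

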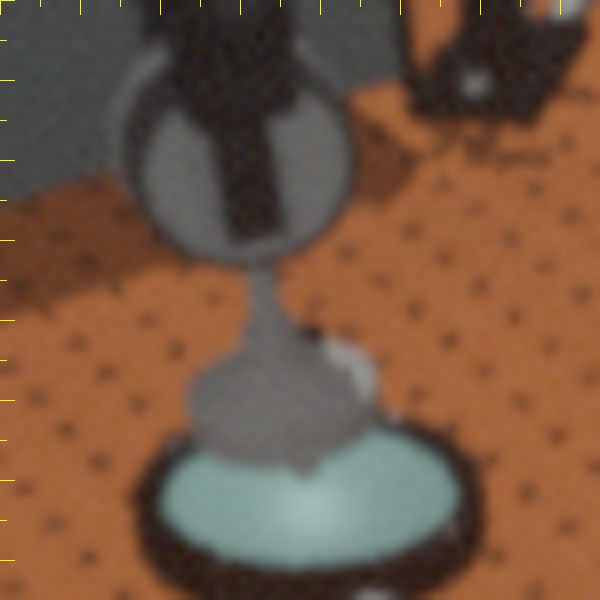

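In the zoomed side view the case centre is at (204,150), the stem at (208,167) and the bell at (210,180). That is a vertical axis, sitting about 1.4 px right of where the TCP projects. I'll lower to contact with the grip eased to 20 N.

>>> {"name": "arm_command", "arguments": {"plan": [{"tx": 0,"ty": 0,"tz": 0.3,"twist": 0},{"tx": 0,"ty": 0,"tz": 0.2,"twist": 0},{"tx": 0,"ty": 0,"tz": 0.1,"twist": 0},{"tx": 0,"ty": 0,"tz": 0,"twist": 0},{"tx": 0,"ty": 0,"tz": 0,"twist": 0},{"tx": 0,"ty": 0,"tz": 0,"twist": 0}], "grip": 1, "force": 20}}

```text
time: 17.03
ee_pos: [0.472, 0.232, 0.1729]
tool_rot: [-0.0, -0.623, 0.782, -0.0]
contact_force: [-0.3, -0.3, -1.6]
grip_width: 0.27
```

>>> {"name": "arm_command", "arguments": {"plan": [{"tx": 0,"ty": 0,"tz": 0.1,"twist": 0},{"tx": 0,"ty": 0,"tz": 0,"twist": 0},{"tx": 0,"ty": 0,"tz": 0,"twist": 0}]}}

```text
time: 17.28
ee_pos: [0.472, 0.232, 0.1719]
tool_rot: [-0.0, -0.623, 0.782, 0.0]
contact_force: [0.5, -0.2, -2.7]
grip_width: 0.267
```

>>> {"name": "arm_command", "arguments": {"plan": [{"tx": 0,"ty": 0,"tz": 0.1,"twist": 0},{"tx": 0,"ty": 0,"tz": 0,"twist": 0},{"tx": 0,"ty": 0,"tz": 0,"twist": 0}]}}

```text
time: 17.53
ee_pos: [0.472, 0.232, 0.1708]
tool_rot: [0.0, -0.623, 0.782, -0.0]
contact_force: [0.5, 0.2, -2.4]
grip_width: 0.271
```

>>> {"name": "arm_command", "arguments": {"plan": [{"tx": 0,"ty": 0,"tz": 0.05,"twist": 0},{"tx": 0,"ty": 0,"tz": 0,"twist": 0},{"tx": 0,"ty": 0,"tz": 0,"twist": 0}]}}

```text
time: 17.78
ee_pos: [0.472, 0.232, 0.1704]
tool_rot: [0.0, -0.623, 0.782, -0.0]
contact_force: [0.8, 1.6, -1.6]
grip_width: 0.271
```

>>> {"name": "arm_command", "arguments": {"plan": [{"tx": 0,"ty": 0,"tz": 0.05,"twist": 0},{"tx": 0,"ty": 0,"tz": 0,"twist": 0},{"tx": 0,"ty": 0,"tz": 0,"twist": 0}]}}

```text
time: 18.03
ee_pos: [0.4721, 0.232, 0.17]
tool_rot: [0.0, -0.623, 0.782, -0.0]
contact_force: [0.6, 0.1, -0.0]
grip_width: 0.273
```

>>> {"name": "arm_command", "arguments": {"plan": [{"tx": 0,"ty": 0,"tz": 0.05,"twist": 0},{"tx": 0,"ty": 0,"tz": 0,"twist": 0},{"tx": 0,"ty": 0,"tz": 0,"twist": 0}]}}

```text
time: 18.28
ee_pos: [0.4721, 0.232, 0.1695]
tool_rot: [0.0, -0.623, 0.782, -0.0]
contact_force: [-0.2, -0.8, 1.7]
grip_width: 0.275
```

>>> {"name": "arm_command", "arguments": {"plan": [{"tx": 0,"ty": -0.1,"tz": 0,"twist": 0},{"tx": 0,"ty": -0.1,"tz": 0,"twist": 0},{"tx": 0,"ty": -0.1,"tz": 0.02,"twist": 0},{"tx": 0,"ty": -0.1,"tz": 0,"twist": 0},{"tx": 0,"ty": -0.1,"tz": 0.02,"twist": 0},{"tx": 0,"ty": 0,"tz": 0,"twist": 0},{"tx": 0,"ty": 0,"tz": 0,"twist": 0}]}}

```text
time: 18.87
ee_pos: [0.477, 0.2309, 0.169]
tool_rot: [0.0, -0.623, 0.782, 0.0]
contact_force: [-3.0, 2.3, 2.0]
grip_width: 0.272
```

```bash
cat >> h.py <<'E'
def zoom(tag,name,x0=175,y0=130,w=75,k=8):
    S=cv2.imread(f"pics/side{tag}.png"); c=cv2.resize(S[y0:y0+w,x0:x0+w],(w*k,w*k),interpolation=2)
    for i in range(0,w,5):
        cv2.line(c,(i*k,0),(i*k,6 if i%10 else 14),(0,255,255),1); cv2.line(c,(0,i*k),(6 if i%10 else 14,i*k),(0,255,255),1)
    cv2.imwrite(f"pics/{name}.png",c)
E
python3 - <<'E'
from h import *
s=avg(6); snap("10"); zoom("10","c12")
E
```

```text
F [-2.94  2.68  3.08] M [ 0.675  0.746 -0.003] se [0.006 0.016 0.009] | tool F [-1.96  3.47 -3.09] tool M [-0.879 -0.491  0.003]
t 19.17 tcp [0.477  0.2309 0.169 ] yaw -102.96 z [ 3.e-04  2.e-04 -1.e+00] F [-2.77  2.26  3.54] M [0.702 0.707 0.01 ] w 0.268
```

View pics/c12.png

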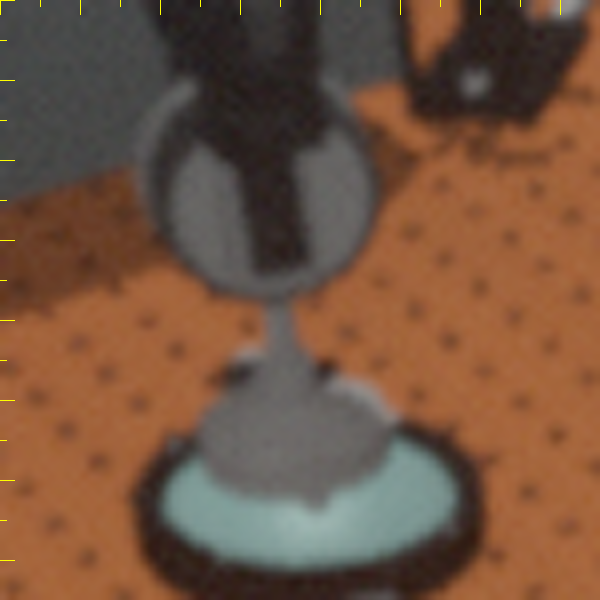

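The force has grown against the slide. The case is now at (207,154) and the bell at (212,185), so the axis has begun to lean (slope 0.193 to 0.16). I'll continue in small steps.

>>> {"name": "arm_command", "arguments": {"plan": [{"tx": 0,"ty": -0.1,"tz": 0,"twist": 0},{"tx": 0,"ty": -0.1,"tz": 0,"twist": 0},{"tx": 0,"ty": -0.1,"tz": 0.01,"twist": 0},{"tx": 0,"ty": -0.1,"tz": 0,"twist": 0},{"tx": 0,"ty": -0.1,"tz": 0.01,"twist": 0},{"tx": 0,"ty": 0,"tz": 0,"twist": 0}]}}

```text
time: 19.77
ee_pos: [0.482, 0.2296, 0.1688]
tool_rot: [-0.0, -0.623, 0.782, -0.0]
contact_force: [-2.8, 1.8, 4.1]
grip_width: 0.271
```

```bash
python3 - <<'E'
from h import *
s=avg(6); snap("11"); zoom("11","c13")
E
```

```text
F [-2.51  1.37  3.75] M [0.35  0.686 0.007] se [0.019 0.019 0.006] | tool F [-0.78  2.75 -3.75] tool M [-0.747 -0.187 -0.007]
t 20.07 tcp [0.4819 0.2296 0.1688] yaw -102.96 z [ 3.e-04 -1.e-04 -1.e+00] F [-2.93  1.12  3.49] M [0.271 0.595 0.018] w 0.2696
```

View pics/c13.png

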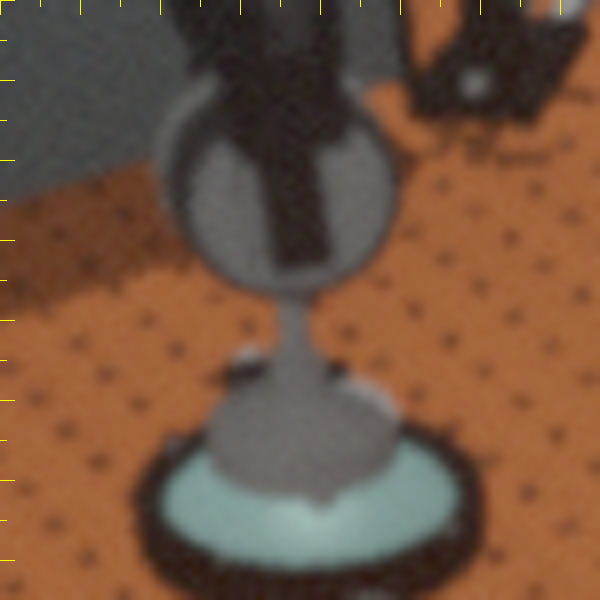

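The gauge follows the sphere: the case moved 2.6 px and the bell 1.0 px for the 5 mm slide, as the arc geometry predicts. Now I'll work out where case and bell should end up in the side view.

```bash
cat > tgt.py <<'E'
from h import *
mx=np.array([np.cos(np.radians(-13)),np.sin(np.radians(-13)),0]); my=np.array([-mx[1],mx[0],0]); ez=np.array([0,0,1.])
L=np.array([.4787,.2299,.1097]); b=np.array([213.15,186.0])-proj("side",L)[0]
def outline(th,off=0,offy=0):
    # silhouette extents of case and bell for gauge seated with axis lean th (rad, about lens centre), lens lean .12
    C=L-.06*(np.cos(.12)*ez+np.sin(.12)*mx); n=np.cos(th)*ez+np.sin(th)*mx; O=C+.0568*n+offy*my
    u=np.cos(th)*mx-np.sin(th)*ez # in-plane lateral
    a=np.linspace(0,2*np.pi,180)
    case=[O+.084*n+.029*(np.cos(t)*u+np.sin(t)*n)+s*my*.012 for t in a for s in(-1,1)]
    bell=[O+h*n+.0245*(np.cos(t)*u+np.sin(t)*my) for t in a for h in(.006,.012)]
    pc=proj("side",case)+b; pb=proj("side",bell)+b
    return [pc[:,0].min(),pc[:,0].max(),pc[:,1].max(),pb[:,0].min(),pb[:,0].max(),pb[:,1].max()]
E
python3 - <<'E'
from tgt import *
print("bias",b)
for th in(0,.035,.07,.1,.12,.14): o=np.array(outline(th)); print(th,o.round(1),"case mid",((o[0]+o[1])/2).round(2),"bell mid",((o[3]+o[4])/2).round(2))
E
```

```text
bias [ 0.21207904 -0.05369591]
0 [187.3 219.3 167.8 197.1 221.4 191.9] case mid 203.29 bell mid 209.23
0.035 [189.8 221.7 167.3 198.2 222.5 191.5] case mid 205.76 bell mid 210.32
0.07 [192.3 224.2 166.9 199.3 223.5 191.2] case mid 208.24 bell mid 211.41
0.1 [194.4 226.3 166.6 200.3 224.4 190.9] case mid 210.36 bell mid 212.35
0.12 [195.9 227.7 166.5 200.9 225.  190.8] case mid 211.77 bell mid 212.98
0.14 [197.3 229.1 166.3 201.6 225.6 190.7] case mid 213.18 bell mid 213.61
```

```bash
cat > tilt.py <<'E'
from tgt import *
def edges(S,v,uc):
    # subpixel left/right crossing of saturation (orange/teal background vs grey gauge) on row v, from centre uc outward
    s=cv2.GaussianBlur(cv2.cvtColor(S,cv2.COLOR_BGR2HSV)[...,1].astype(np.float32),(0,0),.6)[v]; T=85
    out=[]
    for d in(-1,1):
        u=int(round(uc))
        while 150<u<300 and s[u]<T: u+=d
        out.append(u-d*(s[u]-T)/(s[u]-s[u-d]+1e-6))
    return out
def chords(tag,r,uc):
    S=np.load(f"side{tag}.npz")["im"]; return [(v,)+tuple(np.round(edges(S,v,uc(v)),2)) for v in r]
E
python3 - <<'E'
from tilt import *
for tag,off in(("9",(0,0)),("10",(2,4)),("11",(4,4))):
    ln=lambda v:204+off[0]+(v-150-off[1])*.17
    print(tag)
    for v,l,r in chords(tag,range(156+0,188+off[1]),ln): print(v,l,r,"w",round(r-l,1),"mid",round((l+r)/2,2))
E
```

```text
9
156 192.22 216.93 w 24.7 mid 204.58
157 193.1 216.14 w 23.0 mid 204.62
158 193.79 215.28 w 21.5 mid 204.54
159 194.63 214.27 w 19.6 mid 204.45
160 195.77 213.03 w 17.3 mid 204.4
161 197.29 211.36 w 14.1 mid 204.32
162 200.03 209.39 w 9.4 mid 204.71
163 204.59 208.87 w 4.3 mid 206.73
164 205.32 208.96 w 3.6 mid 207.14
165 205.52 209.01 w 3.5 mid 207.26
166 205.68 209.16 w 3.5 mid 207.42
167 205.81 209.38 w 3.6 mid 207.6
168 205.91 209.74 w 3.8 mid 207.83
169 205.79 210.56 w 4.8 mid 208.17
170 205.36 211.65 w 6.3 mid 208.5
171 204.94 213.22 w 8.3 mid 209.08
172 204.72 216.65 w 11.9 mid 210.68
173 204.22 219.11 w 14.9 mid 211.66
174 202.87 220.43 w 17.6 mid 211.65
175 201.22 221.33 w 20.1 mid 211.28
176 199.83 221.61 w 21.8 mid 210.72
177 198.78 221.68 w 22.9 mid 210.23
178 198.25 221.74 w 23.5 mid 210.0
179 198.0 221.76 w 23.8 mid 209.88
180 197.98 221.9 w 23.9 mid 209.94
181 198.15 222.74 w 24.6 mid 210.44
182 198.36 224.62 w 26.3 mid 211.49
183 198.36 226.07 w 27.7 mid 212.22
184 197.92 227.68 w 29.8 mid 212.8
185 195.77 229.68 w 33.9 mid 212.72
186 195.48 230.74 w 35.3 mid 213.11

[... 1889 characters left out ...]
41 213.23 w 3.8 mid 211.32
173 208.78 213.77 w 5.0 mid 211.28
174 204.2 214.67 w 10.5 mid 209.44
175 203.81 215.6 w 11.8 mid 209.7
176 203.79 217.74 w 14.0 mid 210.76
177 203.53 219.84 w 16.3 mid 211.68
178 203.26 221.9 w 18.6 mid 212.58
179 202.78 223.14 w 20.4 mid 212.96
180 201.87 223.76 w 21.9 mid 212.82
181 201.16 224.3 w 23.1 mid 212.73
182 200.59 224.78 w 24.2 mid 212.68
183 199.95 225.62 w 25.7 mid 212.78
184 199.26 227.46 w 28.2 mid 213.36
185 195.76 229.27 w 33.5 mid 212.52
186 195.41 230.45 w 35.0 mid 212.93
187 195.45 231.33 w 35.9 mid 213.39
188 195.11 231.97 w 36.9 mid 213.54
189 193.95 232.66 w 38.7 mid 213.3
190 193.68 232.86 w 39.2 mid 213.27
191 193.4 233.0 w 39.6 mid 213.2
```

```bash
python3 - <<'E'
from tilt import *
# bell bottom edge along columns (grey -> teal): use saturation crossing downwards
def bottom(tag,cols,v0):
    S=np.load(f"side{tag}.npz")["im"]; s=cv2.GaussianBlur(cv2.cvtColor(S,cv2.COLOR_BGR2HSV)[...,1].astype(np.float32),(0,0),.6); T=30; o=[]
    for u in cols:
        v=v0
        while s[v,u]<T and v<210: v+=1
        o.append(round(float(v-(s[v,u]-T)/(s[v,u]-s[v-1,u])),1))
    return o
print("9",bottom("9",range(202,218,2),181)); print("10",bottom("10",range(204,220,2),184)); print("11",bottom("11",range(204,222,2),184))
# model bell underside ellipse bottom for gauge at TCP axis in snap 9 (free, vertical)
p=np.array([.4724,.2322,.1153])
def bell(p,n,u):
    a=np.linspace(0,2*np.pi,360); q=proj("side",[p+.006*n+.0245*(np.cos(t)*u+np.sin(t)*my) for t in a])+b; return q
q=bell(p,ez,mx); print("model9 x",q[:,0].min(),q[:,0].max(),"bottom",q[:,1].max(),"at",q[q[:,1].argmax(),0])
for th in(.09,.12):
    C=L-.06*(np.cos(.12)*ez+np.sin(.12)*mx); n=np.cos(th)*ez+np.sin(th)*mx; u=np.cos(th)*mx-np.sin(th)*ez
    q=bell(C+.0568*n,n,u); print(th,"x",q[:,0].min(),q[:,0].max(),"bottom",q[:,1].max(),q[q[:,1].argmax(),0])
Z=np.load("side11.npz"); hs=cv2.cvtColor(Z["im"],cv2.COLOR_BGR2HSV); print(hs[186:200,212]); 
E
```

```text
9 [187.5, 188.1, 188.2, 188.7, 188.5, 189.6, 189.0, 186.9]
10 [191.7, 192.0, 192.5, 192.8, 193.4, 194.0, 192.9, 191.1]
11 [190.8, 191.5, 192.0, 192.5, 193.0, 193.9, 193.3, 191.5, 190.7]
model9 x 197.04044883313728 220.97308460805962 bottom 188.11228857573963 at 206.57086208379772
0.09 x 200.16189773598097 224.14848027700648 bottom 190.99955946550745 211.25294487551963
0.12 x 201.05135057736558 225.04744759976523 bottom 190.78964274949024 212.80906518006003
[[ 30  12 108]
 [ 18  12 107]
 [ 15  19 110]
 [ 15  19 108]
 [  0  14 110]
 [ 40   7 116]
 [ 84  24 147]
 [ 86  31 174]
 [ 85  35 182]
 [ 84  37 179]
 [ 83  38 176]
 [ 88  38 169]
 [ 86  38 162]
 [ 85  44 152]]
```

>>> {"name": "arm_command", "arguments": {"plan": [{"tx": 0,"ty": -0.1,"tz": 0.01,"twist": 0},{"tx": 0,"ty": -0.1,"tz": 0,"twist": 0},{"tx": 0,"ty": -0.1,"tz": 0.01,"twist": 0},{"tx": 0,"ty": -0.1,"tz": 0.01,"twist": 0},{"tx": 0,"ty": 0,"tz": 0,"twist": 0}]}}

```text
time: 20.58
ee_pos: [0.4859, 0.2288, 0.1685]
tool_rot: [0.0, -0.623, 0.782, -0.0]
contact_force: [-3.0, 0.1, 3.5]
grip_width: 0.271
```

```bash
cat >> tilt.py <<'E'
def report(tag,uc0,vbot):
    """uc0: x of axis at stem; vbot: row of case bottom"""
    S=np.load(f"side{tag}.npz")["im"]
    def mid(v,u): l,r=edges(S,v,u); return (l+r)/2,r-l
    case=[mid(v,uc0-2) for v in range(vbot-7,vbot-2)]; stem=[(v,)+mid(v,uc0) for v in range(vbot+1,vbot+7)]
    stem=[x for x in stem if x[2]<3.9]
    p=np.polyfit([x[0] for x in stem],[x[1] for x in stem],1)
    bell=[(v,)+tuple(np.round(edges(S,v,uc0+1.5),2)) for v in range(vbot+13,vbot+19)]
    print(tag,"case x",np.mean([c[0] for c in case]).round(2),"stem x@%d"%(vbot+3),np.polyval(p,vbot+3).round(2),"slope",p[0].round(3)); print("  bell",bell)
E
python3 - <<'E'
from tilt import *
s=avg(6); snap("12"); zoom("12","c14")
for t,u,v in(("9",207.3,162),("10",209.2,166),("11",211.1,166),("12",212.5,166)): report(t,u,v)
E
```

```text
F [-2.07  0.55  4.23] M [ 0.188  0.571 -0.006] se [0.017 0.027 0.005] | tool F [-0.07  2.13 -4.23] tool M [-0.599 -0.056  0.006]
t 20.88 tcp [0.4859 0.2288 0.1686] yaw -102.96 z [ 6.e-04 -1.e-04 -1.e+00] F [-0.77  0.2   4.19] M [0.13  0.47  0.014] w 0.2731
9 case x 204.57 stem x@165 207.28 slope 0.17
  bell [(175, np.float32(201.22), np.float32(221.33)), (176, np.float32(199.83), np.float32(221.61)), (177, np.float32(198.78), np.float32(221.68)), (178, np.float32(198.25), np.float32(221.74)), (179, np.float32(198.0), np.float32(221.76)), (180, np.float32(197.98), np.float32(221.9))]
10 case x 207.74 stem x@169 209.31 slope 0.128
  bell [(179, np.float32(202.23), np.float32(222.15)), (180, np.float32(201.31), np.float32(222.83)), (181, np.float32(200.34), np.float32(223.87)), (182, np.float32(199.65), np.float32(224.71)), (183, np.float32(199.22), np.float32(225.38)), (184, np.float32(198.45), np.float32(227.32))]
11 case x 210.28 stem x@169 211.16 slope 0.048
  bell [(179, np.float32(202.78), np.float32(223.14)), (180, np.float32(201.87), np.float32(223.76)), (181, np.float32(201.16), np.float32(224.3)), (182, np.float32(200.59), np.float32(224.78)), (183, np.float32(199.95), np.float32(225.62)), (184, np.float32(199.26), np.float32(227.46))]
12 case x 212.2 stem x@169 212.64 slope 0.049
  bell [(179, np.float32(203.17), np.float32(224.43)), (180, np.float32(202.62), np.float32(225.03)), (181, np.float32(202.03), np.float32(225.33)), (182, np.float32(201.54), np.float32(225.62)), (183, np.float32(200.89), np.float32(226.16)), (184, np.float32(200.03), np.float32(227.29))]
```

View pics/c14.png

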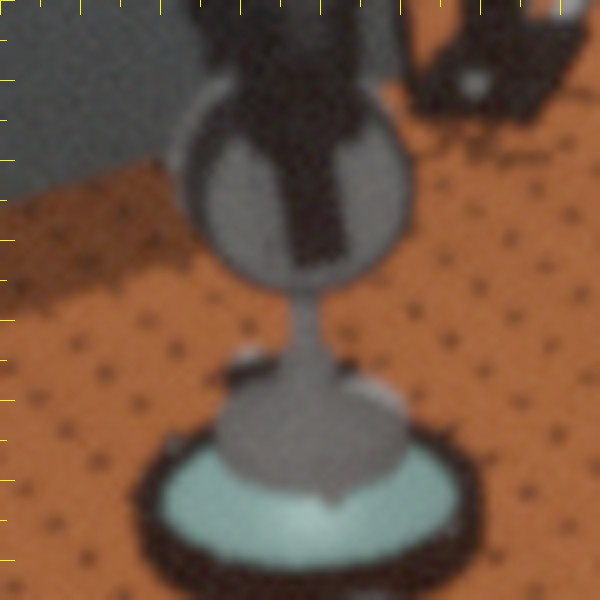

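The lean is now about 0.105–0.11 rad, but the feet are about 1 mm past the dot and the load sits on the trailing feet. I'll drag slightly more to reach the full lean, lift off, measure in the air, then place it again.

>>> {"name": "arm_command", "arguments": {"plan": [{"tx": 0,"ty": -0.1,"tz": 0.01,"twist": 0},{"tx": 0,"ty": -0.1,"tz": 0.01,"twist": 0},{"tx": 0,"ty": 0,"tz": 0,"twist": 0},{"tx": 0,"ty": -0.03,"tz": -0.3,"twist": 0},{"tx": 0,"ty": -0.07,"tz": -0.6,"twist": 0},{"tx": 0,"ty": 0,"tz": -0.2,"twist": 0},{"tx": 0,"ty": 0,"tz": 0,"twist": 0},{"tx": 0,"ty": 0,"tz": 0,"twist": 0},{"tx": 0,"ty": 0,"tz": 0,"twist": 0}]}}

```text
time: 21.73
ee_pos: [0.4885, 0.228, 0.1791]
tool_rot: [-0.0, -0.623, 0.782, -0.0]
contact_force: [0.8, 0.6, -3.1]
grip_width: 0.272
```

```bash
python3 - <<'E'
from tilt import *
ims=[];ds=[]
for i in range(4):
    im,d=eyes.read_camera("side"); ims.append(im); ds.append(d)
im=np.mean(ims,0).astype(np.uint8); cv2.imwrite("pics/side13.png",im); np.savez("side13.npz",im=im,d=np.median(ds,0)); s=info(); zoom("13","c15")
report("13",211,162)
E
```

```text
t 21.93 tcp [0.4884 0.2281 0.1791] yaw -102.96 z [-3.e-04 -2.e-04 -1.e+00] F [ 0.73  0.15 -2.77] M [ 0.004 -0.026  0.023] w 0.2712
13 case x 212.46 stem x@165 211.84 slope -0.449
  bell [(175, np.float32(203.05), np.float32(224.49)), (176, np.float32(202.04), np.float32(224.94)), (177, np.float32(201.41), np.float32(225.13)), (178, np.float32(201.34), np.float32(225.26)), (179, np.float32(201.58), np.float32(225.39)), (180, np.float32(201.78), np.float32(225.35))]
```

View pics/c15.png

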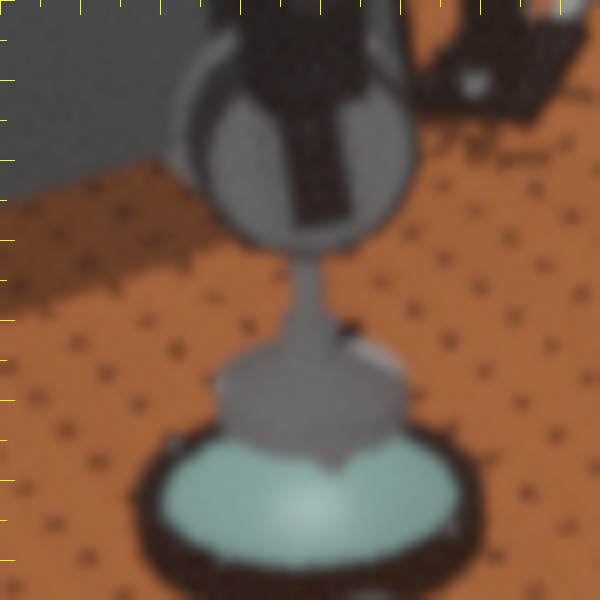

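```bash
python3 - <<'E'
from tilt import *
for v,l,r in chords("13",range(152,184),lambda v:212): print(v,l,r,"w",round(r-l,1),"mid",round((l+r)/2,2))
# predicted px for axis points, gauge vertical at snap9 TCP + offset e along mx
for e in(0,.002):
    p9=np.array([.4724,.2322,.1153])+e*mx; q9=proj("side",[p9+.084*ez,p9+.009*ez])+b
    for th in(.10,.12,.14):
        n=np.cos(th)*ez+np.sin(th)*mx; D=np.array([.4884,.2281,.1151+.084])+e*mx
        q=proj("side",[D,D-.075*n])+b; print(e,th,"case shift",(q-q9)[0].round(2),"bell shift",(q-q9)[1].round(2))
E
```

```text
152 197.4 225.8 w 28.4 mid 211.6
153 198.5 225.41 w 26.9 mid 211.96
154 199.85 224.91 w 25.1 mid 212.38
155 200.83 224.41 w 23.6 mid 212.62
156 201.53 223.68 w 22.1 mid 212.6
157 202.19 222.71 w 20.5 mid 212.45
158 203.1 221.55 w 18.4 mid 212.33
159 204.48 220.1 w 15.6 mid 212.29
160 206.31 218.7 w 12.4 mid 212.5
161 209.72 215.64 w 5.9 mid 212.68
162 210.78 214.61 w 3.8 mid 212.7
163 210.9 214.55 w 3.7 mid 212.72
164 210.95 214.6 w 3.7 mid 212.78
165 211.17 214.69 w 3.5 mid 212.93
166 211.28 214.75 w 3.5 mid 213.02
167 211.2 214.84 w 3.6 mid 213.02
168 210.81 215.25 w 4.4 mid 213.03
169 210.27 216.19 w 5.9 mid 213.23
170 209.84 217.02 w 7.2 mid 213.43
171 209.57 218.67 w 9.1 mid 214.12
172 208.87 220.38 w 11.5 mid 214.62
173 206.54 222.36 w 15.8 mid 214.45
174 204.44 223.69 w 19.2 mid 214.06
175 203.05 224.49 w 21.4 mid 213.77
176 202.04 224.94 w 22.9 mid 213.49
177 201.41 225.13 w 23.7 mid 213.27
178 201.34 225.26 w 23.9 mid 213.3
179 201.58 225.39 w 23.8 mid 213.48
180 201.78 225.35 w 23.6 mid 213.56
181 201.79 225.37 w 23.6 mid 213.58
182 201.59 225.57 w 24.0 mid 213.58
183 201.05 226.24 w 25.2 mid 213.64
0 0.1 case shift [ 8.34 -1.49] bell shift [ 4.33 -0.94]
0 0.12 case shift [ 8.34 -1.49] bell shift [ 3.61 -0.85]
0 0.14 case shift [ 8.34 -1.49] bell shift [ 2.89 -0.77]
0.002 0.1 case shift [ 8.33 -1.49] bell shift [ 4.32 -0.94]
0.002 0.12 case shift [ 8.33 -1.49] bell shift [ 3.6  -0.85]
0.002 0.14 case shift [ 8.33 -1.49] bell shift [ 2.88 -0.77]
```

```bash
python3 - <<'E'
from tilt import *
def bellmid(O,n,u):
    a=np.linspace(0,2*np.pi,360); q=proj("side",[O+h*n+.0245*(np.cos(t)*u+np.sin(t)*my) for t in a for h in(.006,.012)])+b; return (q[:,0].min()+q[:,0].max())/2
def casemid(O,n,u):
    a=np.linspace(0,2*np.pi,360); q=proj("side",[O+.084*n+.029*(np.cos(t)*u+np.sin(t)*n)+s*my*.012 for t in a for s in(-1,1)])+b; return (q[:,0].min()+q[:,0].max())/2
T13=np.array([.4884,.2281,.1791]); T9=np.array([.4724,.2322,.1793])
for Lz,LL in((.1097,L),(.1084,np.array([.4790,.2312,.1084]))):
  for th in(.11,.12,.13):
    n=np.cos(th)*ez+np.sin(th)*mx; u=np.cos(th)*mx-np.sin(th)*ez
    for e in np.arange(-.002,.004,.00002):
        D=T13+.020*ez+e*mx; O=D-.084*n
        if bellmid(O,n,u)>=213.28: break
    seat=LL-.0032*(np.cos(.12)*ez+np.sin(.12)*mx); d=seat-O
    # direct image: bell mid when seated at LL
    print(Lz,th,"e",round(e,4),"shift mx,my,z",(d@mx).round(4),(d@my).round(4),d[2].round(4),"seated mid",bellmid(seat,n,u).round(2),"casemid now",casemid(O,n,u).round(2))
print("9 model case,bell",casemid(T9-.064*ez,ez,mx).round(2),bellmid(T9-.064*ez,ez,mx).round(2))
E
```

```text
0.1097 0.11 e 0.0012 shift mx,my,z -0.0022 -0.0004 -0.0091 seated mid 212.94 casemid now 211.71
0.1097 0.12 e 0.002 shift mx,my,z -0.0022 -0.0004 -0.0092 seated mid 212.98 casemid now 212.09
0.1097 0.13 e 0.0027 shift mx,my,z -0.0021 -0.0004 -0.0093 seated mid 213.02 casemid now 212.47
0.1084 0.11 e 0.0012 shift mx,my,z -0.0022 0.0009 -0.0104 seated mid 212.89 casemid now 211.71
0.1084 0.12 e 0.002 shift mx,my,z -0.0022 0.0009 -0.0105 seated mid 212.93 casemid now 212.09
0.1084 0.13 e 0.0027 shift mx,my,z -0.0021 0.0009 -0.0106 seated mid 212.97 casemid now 212.47
9 model case,bell 202.76 208.75
```

>>> {"name": "arm_command", "arguments": {"plan": [{"tx": 0,"ty": 0.1,"tz": 0.2,"twist": 0},{"tx": 0,"ty": 0.03,"tz": 0.2,"twist": 0},{"tx": 0,"ty": 0.03,"tz": 0.2,"twist": 0},{"tx": 0,"ty": 0.03,"tz": 0.2,"twist": 0},{"tx": 0,"ty": 0.02,"tz": 0.1,"twist": 0},{"tx": 0,"ty": 0.01,"tz": 0.05,"twist": 0},{"tx": 0,"ty": 0,"tz": 0,"twist": 0},{"tx": 0,"ty": 0,"tz": 0,"twist": 0}]}}

```text
time: 22.6
ee_pos: [0.4866, 0.2287, 0.1698]
tool_rot: [0.0, -0.623, 0.782, -0.0]
contact_force: [1.1, -0.2, -1.2]
grip_width: 0.271
```

>>> {"name": "arm_command", "arguments": {"plan": [{"tx": 0,"ty": 0.01,"tz": 0.05,"twist": 0},{"tx": 0,"ty": 0,"tz": 0,"twist": 0},{"tx": 0,"ty": 0,"tz": 0,"twist": 0}]}}

```text
time: 22.85
ee_pos: [0.4865, 0.2287, 0.1694]
tool_rot: [0.0, -0.623, 0.782, -0.0]
contact_force: [0.6, 0.5, -1.0]
grip_width: 0.271
```

```bash
python3 - <<'E'
from tilt import *
s=avg(6)
E
```

```text
F [ 1.01  0.06 -0.86] M [-0.022 -0.236 -0.003] se [0.017 0.015 0.014] | tool F [-0.28 -0.97  0.86] tool M [ 0.235 -0.032  0.003]
t 23.15 tcp [0.4864 0.2287 0.1693] yaw -102.96 z [ 2.e-04  1.e-04 -1.e+00] F [ 1.07  0.41 -0.92] M [-0.031 -0.267  0.009] w 0.2692
```

>>> {"name": "arm_command", "arguments": {"plan": [{"tx": 0,"ty": 0,"tz": 0.04,"twist": 0},{"tx": 0,"ty": 0,"tz": 0,"twist": 0},{"tx": 0,"ty": 0,"tz": 0.03,"twist": 0},{"tx": 0,"ty": 0,"tz": 0,"twist": 0},{"tx": 0,"ty": 0,"tz": 0,"twist": 0}]}}

```text
time: 23.57
ee_pos: [0.4865, 0.2287, 0.1687]
tool_rot: [0.0, -0.623, 0.782, -0.0]
contact_force: [1.6, 0.1, 1.3]
grip_width: 0.27
```

```bash
python3 - <<'E'
from tilt import *
s=avg(8); 
ims=[eyes.read_camera("side") for i in range(4)]
im=np.mean([x[0] for x in ims],0).astype(np.uint8); cv2.imwrite("pics/side14.png",im); np.savez("side14.npz",im=im,d=np.median([x[1] for x in ims],0)); zoom("14","c16")
for v,l,r in chords("14",range(156,190),lambda v:212+(v>176)): print(v,l,r,"w",round(r-l,1),"mid",round((l+r)/2,2))
E
```

```text
F [ 1.27 -0.14  1.65] M [-0.04  -0.231  0.02 ] se [0.009 0.018 0.013] | tool F [-0.15 -1.27 -1.65] tool M [ 0.235 -0.013 -0.02 ]
t 23.97 tcp [0.4864 0.2287 0.1687] yaw -102.96 z [ 2.e-04  1.e-04 -1.e+00] F [ 1.31 -1.01  2.7 ] M [-0.041 -0.34   0.061] w 0.2685
156 198.22 225.73 w 27.5 mid 211.98
157 198.74 225.5 w 26.8 mid 212.12
158 199.29 225.17 w 25.9 mid 212.23
159 200.11 224.62 w 24.5 mid 212.36
160 200.92 223.86 w 22.9 mid 212.39
161 201.77 223.08 w 21.3 mid 212.42
162 202.67 222.11 w 19.4 mid 212.39
163 203.76 220.92 w 17.2 mid 212.34
164 205.17 219.45 w 14.3 mid 212.31
165 207.12 217.23 w 10.1 mid 212.17
166 210.12 214.93 w 4.8 mid 212.52
167 210.77 214.39 w 3.6 mid 212.58
168 210.82 214.35 w 3.5 mid 212.58
169 210.91 214.38 w 3.5 mid 212.64
170 211.03 214.43 w 3.4 mid 212.73
171 211.03 214.51 w 3.5 mid 212.77
172 210.76 214.73 w 4.0 mid 212.74
173 210.18 215.4 w 5.2 mid 212.79
174 209.03 216.25 w 7.2 mid 212.64
175 203.75 217.08 w 13.3 mid 210.42
176 203.67 218.99 w 15.3 mid 211.33
177 203.67 221.09 w 17.4 mid 212.38
178 203.36 222.91 w 19.6 mid 213.14
179 202.97 223.94 w 21.0 mid 213.46
180 202.39 224.54 w 22.1 mid 213.46
181 201.7 224.93 w 23.2 mid 213.32
182 201.13 225.4 w 24.3 mid 213.26
183 200.5 225.97 w 25.5 mid 213.24
184 199.7 227.3 w 27.6 mid 213.5
185 195.83 229.19 w 33.4 mid 212.51
186 195.5 230.27 w 34.8 mid 212.88
187 195.37 231.19 w 35.8 mid 213.28
188 194.79 232.08 w 37.3 mid 213.44
189 194.15 232.75 w 38.6 mid 213.45
```

View pics/c16.png

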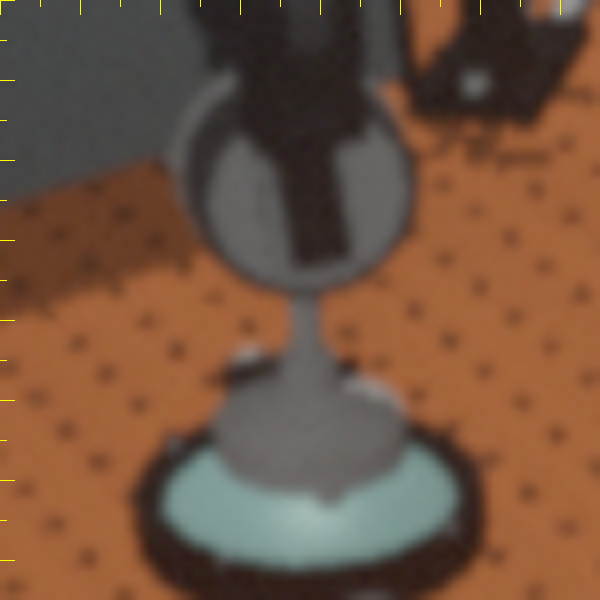

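The bell mid is now about x=213.05 (target 212.98) and the lean reads about 0.12. I'll add a little more push and take a longer force average to check the load centre.

>>> {"name": "arm_command", "arguments": {"plan": [{"tx": 0,"ty": 0,"tz": 0.03,"twist": 0},{"tx": 0,"ty": 0,"tz": 0,"twist": 0},{"tx": 0,"ty": 0,"tz": 0,"twist": 0}]}}

```text
time: 24.42
ee_pos: [0.4865, 0.2287, 0.1684]
tool_rot: [0.0, -0.623, 0.782, -0.0]
contact_force: [1.7, -0.0, 3.5]
grip_width: 0.274
```

```bash
cat >> h.py <<'E'
def cop(k=16,rz=.248,w=3.1):
    F=[];Mo=[]
    for i in range(k):
        eyes.read_camera("side"); s=arm.observe(); R=Rt(s); F.append(R.T@s["contact_force"]);Mo.append(R.T@np.array(s["ft_torque"]))
    F=np.array(F);Mo=np.array(Mo); f=F.mean(0);m=Mo.mean(0); N=-f[2]+w
    print("tool F",f.round(2),"M",m.round(3),"load",round(N,2),"cop tool x,y mm",(1000*(m[1]-rz*f[0])/N).round(1),(1000*(m[0]+rz*f[1])/-N).round(1)); return info()
E
python3 - <<'E'
from h import *
cop(16)
E
```

```text
tool F [-0.03 -1.79 -3.95] M [ 0.302 -0.097  0.004] load 7.05 cop tool x,y mm -12.8 20.2
t 25.22 tcp [0.4864 0.2287 0.1683] yaw -102.96 z [ 1.e-04  0.e+00 -1.e+00] F [ 1.58 -0.28  4.49] M [ 0.052 -0.403 -0.029] w 0.271
```

>>> {"name": "arm_command", "arguments": {"plan": [{"tx": 0,"ty": -0.05,"tz": 0,"twist": 0},{"tx": 0,"ty": 0,"tz": 0,"twist": 0},{"tx": 0,"ty": 0,"tz": 0,"twist": 0}]}}

```text
time: 25.47
ee_pos: [0.4866, 0.2286, 0.1682]
tool_rot: [-0.0, -0.623, 0.782, 0.0]
contact_force: [0.9, 0.3, 3.8]
grip_width: 0.269
```

```bash
python3 - <<'E'
from h import *
cop(10)
E
```

```text
tool F [-1.1  -0.02 -4.7 ] M [-0.111 -0.251  0.006] load 7.8 cop tool x,y mm 2.8 14.9
t 25.97 tcp [0.4867 0.2285 0.1682] yaw -102.96 z [-2.e-04 -0.e+00 -1.e+00] F [0.48 0.61 5.02] M [0.358 0.115 0.016] w 0.2727
```

>>> {"name": "arm_command", "arguments": {"plan": [{"tx": 0,"ty": -0.06,"tz": 0,"twist": 0},{"tx": 0,"ty": 0,"tz": 0,"twist": 0},{"tx": 0,"ty": 0,"tz": 0,"twist": 0}]}}

```text
time: 26.22
ee_pos: [0.4871, 0.2285, 0.1682]
tool_rot: [-0.0, -0.623, 0.782, 0.0]
contact_force: [-2.2, 1.4, 4.6]
grip_width: 0.276
```

```bash
python3 - <<'E'
from h import *
cop(10)
E
```

```text
tool F [-1.67  2.69 -4.51] M [-0.723 -0.378 -0.007] load 7.61 cop tool x,y mm 4.9 7.2
t 26.72 tcp [0.4872 0.2284 0.1682] yaw -102.96 z [-4.e-04 -1.e-04 -1.e+00] F [-2.59  2.92  4.28] M [ 0.54   0.674 -0.009] w 0.2678
```

The load centre is now within a few mm of the foot centre, so all three feet are loaded. I'll check the image.

```bash
python3 - <<'E'
from tilt import *
ims=[eyes.read_camera("side") for i in range(5)]
im=np.mean([x[0] for x in ims],0).astype(np.uint8); cv2.imwrite("pics/side15.png",im); np.savez("side15.npz",im=im,d=np.median([x[1] for x in ims],0)); zoom("15","c17")
for v,l,r in chords("15",list(range(159,165))+list(range(166,173))+list(range(178,184)),lambda v:212+(v>176)): print(v,l,r,"w",round(r-l,1),"mid",round((l+r)/2,2))
# edge-distance check: bell vs glass ellipse: depth-based gauge axis
d=np.load("side15.npz")["d"]; uv,P=cloud("side",d,(190,135,240,195))
s=info()
g=np.linalg.norm(P[:,:2]-[.482,.229],axis=1)<.06
for a,bb in((.145,.152),(.152,.158)):
    Q=P[g&(P[:,2]>a)&(P[:,2]<bb)]; 
    if len(Q): print(a,len(Q),np.median(Q,0).round(4), ((np.median(Q,0)-L)@mx).round(4))
E
```

```text
159 200.36 225.09 w 24.7 mid 212.72
160 201.31 224.48 w 23.2 mid 212.89
161 202.21 223.62 w 21.4 mid 212.92
162 203.11 222.69 w 19.6 mid 212.9
163 204.23 221.7 w 17.5 mid 212.96
164 205.45 220.21 w 14.8 mid 212.83
166 210.04 215.61 w 5.6 mid 212.82
167 211.03 214.82 w 3.8 mid 212.92
168 211.3 214.7 w 3.4 mid 213.0
169 211.35 214.7 w 3.3 mid 213.02
170 211.35 214.71 w 3.4 mid 213.03
171 211.34 214.75 w 3.4 mid 213.04
172 211.18 214.97 w 3.8 mid 213.08
178 203.51 222.78 w 19.3 mid 213.14
179 203.09 224.16 w 21.1 mid 213.62
180 202.57 224.98 w 22.4 mid 213.78
181 201.99 225.32 w 23.3 mid 213.66
182 201.35 225.63 w 24.3 mid 213.49
183 200.73 226.17 w 25.4 mid 213.45
t 26.97 tcp [0.4873 0.2284 0.1683] yaw -102.96 z [-3.e-04 -0.e+00 -1.e+00] F [-3.42  1.65  3.61] M [0.528 0.789 0.056] w 0.2692
0.145 13 [0.4829 0.2256 0.1481] 0.005
0.152 4 [0.4829 0.2255 0.1531] 0.0051
```

View pics/c17.png

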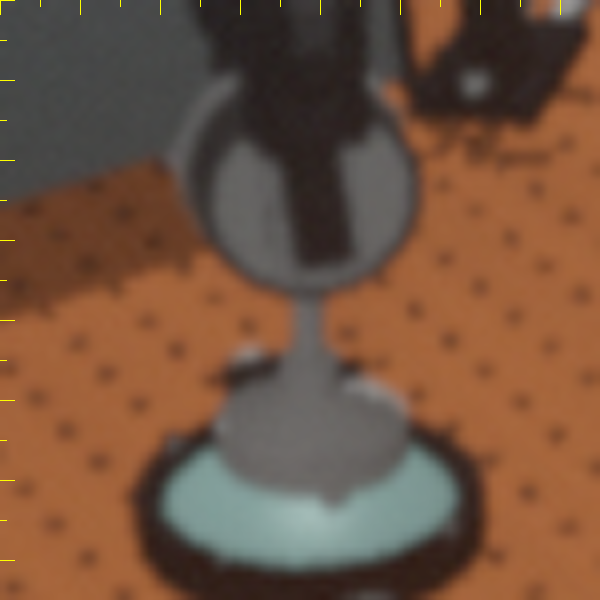

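```bash
python3 - <<'E'
from tilt import *
def bottom(tag,cols,v0,T=24):
    S=np.load(f"side{tag}.npz")["im"]; s=cv2.GaussianBlur(cv2.cvtColor(S,cv2.COLOR_BGR2HSV)[...,1].astype(np.float32),(0,0),.6); o=[]
    g=cv2.cvtColor(S,cv2.COLOR_BGR2GRAY).astype(float)
    for u in cols:
        # strongest grey rise grey->teal
        col=cv2.GaussianBlur(g[:, u-1:u+2].mean(1).reshape(-1,1),(1,0) if 0 else (0,0),.7).ravel()[v0:200]; dv=np.diff(col); i=int(np.argmax(dv)); 
        y=dv[max(i-1,0):i+2]; o.append((u,round(v0+i+.5+ (.5*(y[0]-y[2])/(y[0]-2*y[1]+y[2]) if len(y)==3 else 0),2)))
    return o
def bell(p,n,u):
    a=np.linspace(0,2*np.pi,720); return proj("side",[p+.006*n+.0245*(np.cos(t)*u+np.sin(t)*my) for t in a])+b
def low(q,u): 
    k=abs(q[:,0]-u)<.2; return q[k,1].max().round(2)
for e in(.002,):
    q=bell(np.array([.4724,.2322,.1153])+e*mx,ez,mx); m=bottom("9",range(200,221),183); print("9 meas-model",[(u,v,round(v-low(q,u),2)) for u,v in m])
th=.124; n=np.cos(th)*ez+np.sin(th)*mx; u_=np.cos(th)*mx-np.sin(th)*ez; n0=np.cos(.12)*ez+np.sin(.12)*mx
q=bell(L-.0032*n0+.0008*u_-.00095*ez,n,u_); m=bottom("15",range(204,223),186); print("15",[(u,v,round(v-low(q,u),2)) for u,v in m])
q=bell(np.array([.4873,.2284,.1683+.020])+.002*mx-.084*n,n,u_); print("15 by robot",[(u,v,round(v-low(q,u),2)) for u,v in m])
q=proj("side",[L-.0032*n0+.02*(np.cos(t)*u_+np.sin(t)*my) for t in np.radians([-90,30,150])])+b; print("feet model",q.round(1))
E
```

```text
9 meas-model [(200, np.float64(186.72), np.float64(0.48)), (201, np.float64(186.78), np.float64(0.02)), (202, np.float64(187.22), np.float64(0.08)), (203, np.float64(187.55), np.float64(0.13)), (204, np.float64(187.81), np.float64(0.18)), (205, np.float64(187.96), np.float64(0.2)), (206, np.float64(188.11), np.float64(0.26)), (207, np.float64(188.2), np.float64(0.31)), (208, np.float64(188.27), np.float64(0.38)), (209, np.float64(188.27), np.float64(0.42)), (210, np.float64(188.4), np.float64(0.63)), (211, np.float64(188.74), np.float64(1.11)), (212, np.float64(189.15), np.float64(1.68)), (213, np.float64(189.27), np.float64(2.02)), (214, np.float64(189.16), np.float64(2.17)), (215, np.float64(187.57), np.float64(0.89)), (216, np.float64(186.67), np.float64(0.34)), (217, np.float64(186.14), np.float64(0.23)), (218, np.float64(185.55), np.float64(0.15)), (219, np.float64(184.97), np.float64(0.21)), (220, np.float64(184.42), np.float64(0.4))]
15 [(204, np.float64(189.28), np.float64(0.27)), (205, np.float64(189.83), np.float64(0.33)), (206, np.float64(190.32), np.float64(0.38)), (207, 
[... 933 characters left out ...]
.float64(0.3)), (209, np.float64(191.23), np.float64(0.35)), (210, np.float64(191.41), np.float64(0.39)), (211, np.float64(191.54), np.float64(0.4)), (212, np.float64(191.59), np.float64(0.38)), (213, np.float64(191.67), np.float64(0.43)), (214, np.float64(191.95), np.float64(0.72)), (215, np.float64(192.43), np.float64(1.24)), (216, np.float64(192.73), np.float64(1.62)), (217, np.float64(192.69), np.float64(1.71)), (218, np.float64(192.19), np.float64(1.38)), (219, np.float64(191.17), np.float64(0.58)), (220, np.float64(190.69), np.float64(0.38)), (221, np.float64(190.38), np.float64(0.43)), (222, np.float64(189.93), np.float64(0.4))]
feet model [[215.4 192.1]
 [220.2 184.1]
 [203.9 186. ]]
```

The image puts the gauge within about 1 mm of the dot in both directions, with a lean of 0.12–0.13. I'll relax some of the side load and check once more.

>>> {"name": "arm_command", "arguments": {"plan": [{"tx": -0.04,"ty": 0.03,"tz": -0.01,"twist": 0},{"tx": 0,"ty": 0,"tz": 0,"twist": 0},{"tx": 0,"ty": 0,"tz": 0,"twist": 0},{"tx": 0,"ty": 0,"tz": 0,"twist": 0}]}}

```text
time: 27.3
ee_pos: [0.4872, 0.2286, 0.1683]
tool_rot: [-0.0, -0.623, 0.782, -0.0]
contact_force: [-2.1, -0.1, 4.2]
grip_width: 0.276
```

```bash
python3 - <<'E'
from h import *
cop(20)
E
```

```text
tool F [ 1.86  1.23 -3.3 ] M [-0.404  0.354 -0.045] load 6.4 cop tool x,y mm -16.8 15.6
t 28.3 tcp [0.4872 0.2288 0.1684] yaw -102.96 z [-0.e+00 -1.e-04 -1.e+00] F [-1.8  -1.92  2.81] M [-0.362  0.479  0.046] w 0.2714
```

>>> {"name": "arm_command", "arguments": {"plan": [{"tx": 0.03,"ty": -0.02,"tz": 0.01,"twist": 0},{"tx": 0,"ty": 0,"tz": 0,"twist": 0},{"tx": 0,"ty": 0,"tz": 0,"twist": 0},{"tx": 0,"ty": 0,"tz": 0,"twist": 0}]}}

```text
time: 28.63
ee_pos: [0.4873, 0.2287, 0.1683]
tool_rot: [0.0, -0.623, 0.782, 0.0]
contact_force: [-2.1, -1.4, 2.6]
grip_width: 0.274
```

```bash
python3 - <<'E'
from h import *
cop(20)
E
```

```text
tool F [ 0.45  2.35 -3.55] M [-0.622  0.042 -0.057] load 6.65 cop tool x,y mm -10.5 6.0
t 29.63 tcp [0.4873 0.2286 0.1683] yaw -102.96 z [-0.e+00  1.e-04 -1.e+00] F [-3.3   1.03  4.27] M [0.185 0.601 0.061] w 0.2738
```

>>> {"name": "arm_command", "arguments": {"plan": [{"tx": 0.03,"ty": 0,"tz": 0.01,"twist": 0},{"tx": 0,"ty": 0,"tz": 0,"twist": 0},{"tx": 0,"ty": 0,"tz": 0,"twist": 0},{"tx": 0,"ty": 0,"tz": 0,"twist": 0}]}}

```text
time: 29.97
ee_pos: [0.4874, 0.2284, 0.1683]
tool_rot: [0.0, -0.623, 0.782, 0.0]
contact_force: [-1.8, 1.5, 3.3]
grip_width: 0.274
```

```bash
python3 - <<'E'
from tilt import *
cop(24)
ims=[eyes.read_camera("side") for i in range(5)]
im=np.mean([x[0] for x in ims],0).astype(np.uint8); cv2.imwrite("pics/side16.png",im); np.savez("side16.npz",im=im,d=ims[0][1]); zoom("16","c18")
for t in("15","16"):
  c={v:round((l+r)/2,2) for v,l,r in chords(t,[160,161,162,163,168,169,170,171,179,180,181,182],lambda v:212+(v>176))}; print(t,c)
E
```

```text
tool F [-2.06  2.37 -3.93] M [-0.688 -0.561 -0.002] load 7.03 cop tool x,y mm -7.1 14.0
t 31.17 tcp [0.4873 0.2283 0.1682] yaw -102.96 z [ 1.e-04  1.e-04 -1.e+00] F [-1.37  3.05  4.22] M [ 0.842  0.496 -0.009] w 0.2694
15 {160: np.float32(212.89), 161: np.float32(212.92), 162: np.float32(212.9), 163: np.float32(212.96), 168: np.float32(213.0), 169: np.float32(213.02), 170: np.float32(213.03), 171: np.float32(213.04), 179: np.float32(213.62), 180: np.float32(213.78), 181: np.float32(213.66), 182: np.float32(213.49)}
16 {160: np.float32(212.96), 161: np.float32(212.97), 162: np.float32(212.94), 163: np.float32(212.99), 168: np.float32(213.02), 169: np.float32(213.04), 170: np.float32(213.06), 171: np.float32(213.14), 179: np.float32(213.79), 180: np.float32(213.92), 181: np.float32(213.75), 182: np.float32(213.54)}
```

View pics/c18.png

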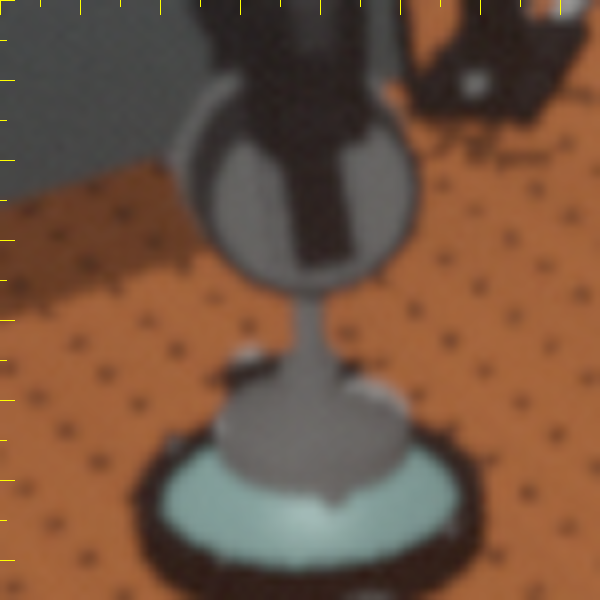

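Position and lean are unchanged. The image and the load centre both hint at a residual of about 0.8 mm in each direction, so I'll lift a few mm, shift by that, and set it down again.

>>> {"name": "arm_command", "arguments": {"plan": [{"tx": 0,"ty": -0.02,"tz": -0.2,"twist": 0},{"tx": 0,"ty": -0.03,"tz": -0.2,"twist": 0},{"tx": -0.08,"ty": 0.06,"tz": 0,"twist": 0},{"tx": 0,"ty": 0,"tz": 0,"twist": 0},{"tx": 0,"ty": 0,"tz": 0,"twist": 0},{"tx": 0,"ty": 0.02,"tz": 0.12,"twist": 0},{"tx": 0,"ty": 0.01,"tz": 0.12,"twist": 0},{"tx": 0,"ty": 0.01,"tz": 0.06,"twist": 0},{"tx": 0,"ty": 0,"tz": 0,"twist": 0},{"tx": 0,"ty": 0,"tz": 0,"twist": 0}]}}

```text
time: 32.25
ee_pos: [0.487, 0.229, 0.1692]
tool_rot: [-0.0, -0.623, 0.782, -0.0]
contact_force: [-0.7, -1.7, 0.0]
grip_width: 0.274
```

>>> {"name": "arm_command", "arguments": {"plan": [{"tx": 0,"ty": 0,"tz": 0.03,"twist": 0},{"tx": 0,"ty": 0,"tz": 0,"twist": 0},{"tx": 0,"ty": 0,"tz": 0.03,"twist": 0},{"tx": 0,"ty": 0,"tz": 0,"twist": 0},{"tx": 0,"ty": 0,"tz": 0,"twist": 0}]}}

```text
time: 32.67
ee_pos: [0.487, 0.2291, 0.1687]
tool_rot: [0.0, -0.623, 0.782, -0.0]
contact_force: [-0.5, -2.1, 2.0]
grip_width: 0.27
```

```bash
python3 - <<'E'
from h import *
cop(16,.235)
E
```

```text
tool F [ 1.58 -0.77 -2.09] M [ 0.117  0.326 -0.026] load 5.19 cop tool x,y mm -8.9 12.3
t 33.47 tcp [0.487  0.2291 0.1686] yaw -102.96 z [ 2.e-04  0.e+00 -1.e+00] F [ 1.49 -1.94  2.59] M [-0.325 -0.079  0.062] w 0.2723
```

I'll zero the sensor by lifting a few mm for a hanging reading, then set it back down and compute the load centre from the difference.

>>> {"name": "arm_command", "arguments": {"plan": [{"tx": 0,"ty": -0.03,"tz": -0.2,"twist": 0},{"tx": 0,"ty": -0.02,"tz": -0.26,"twist": 0},{"tx": 0,"ty": 0,"tz": 0,"twist": 0},{"tx": 0,"ty": 0,"tz": 0,"twist": 0},{"tx": 0,"ty": 0,"tz": 0,"twist": 0},{"tx": 0,"ty": 0,"tz": 0,"twist": 0}]}}

```text
time: 33.97
ee_pos: [0.4873, 0.2291, 0.173]
tool_rot: [-0.0, -0.623, 0.782, 0.0]
contact_force: [-0.9, 0.9, -2.0]
grip_width: 0.272
```

```bash
cat >> h.py <<'E'
def ft(k):
    F=[];Mo=[]
    for i in range(k):
        eyes.read_camera("side"); s=arm.observe(); R=Rt(s); F.append(R.T@s["contact_force"]);Mo.append(R.T@np.array(s["ft_torque"]))
    F=np.array(F);Mo=np.array(Mo); print("F half means",F[:k//2].mean(0).round(2),F[k//2:].mean(0).round(2),"M",Mo[:k//2].mean(0).round(3),Mo[k//2:].mean(0).round(3)); return F.mean(0),Mo.mean(0)
E
python3 - <<'E'
from h import *
f,m=ft(16); np.save("zero.npy",np.r_[f,m]); info(); snap("17")
from tilt import *
for v,l,r in chords("17",list(range(154,180)),lambda v:212.5): print(v,l,r,round((l+r)/2,2),end=" | ")
E
```

```text
F half means [-0.3   0.6   2.31] [-0.6   0.14  2.28] M [-0.068 -0.144  0.027] [-0.061 -0.098 -0.003]
t 34.77 tcp [0.4874 0.229  0.1732] yaw -102.96 z [-1.e-04 -0.e+00 -1.e+00] F [ 0.13  0.51 -2.51] M [0.143 0.023 0.01 ] w 0.2708
154 198.12 225.62 211.87 | 155 198.98 225.33 212.16 | 156 199.67 224.88 212.28 | 157 200.32 224.54 212.43 | 158 201.03 223.9 212.46 | 159 201.82 222.88 212.35 | 160 203.01 221.9 212.45 | 161 204.18 220.61 212.39 | 162 205.7 219.01 212.36 | 163 207.8 216.7 212.25 | 164 210.07 214.71 212.39 | 165 210.66 214.29 212.48 | 166 210.77 214.31 212.54 | 167 210.88 214.39 212.64 | 168 211.0 214.43 212.72 | 169 211.0 214.52 212.76 | 170 210.79 214.76 212.78 | 171 210.32 215.78 213.05 | 172 209.71 216.88 213.3 | 173 209.21 217.91 213.56 | 174 204.2 219.09 211.64 | 175 203.57 221.78 212.68 | 176 202.98 223.07 213.02 | 177 202.35 224.02 213.18 | 178 201.76 224.62 213.19 | 179 201.51 224.89 213.2 |
```

>>> {"name": "arm_command", "arguments": {"plan": [{"tx": 0,"ty": 0.02,"tz": 0.2,"twist": 0},{"tx": 0,"ty": 0.02,"tz": 0.14,"twist": 0},{"tx": 0,"ty": 0.01,"tz": 0.06,"twist": 0},{"tx": 0,"ty": 0,"tz": 0.04,"twist": 0},{"tx": 0,"ty": 0,"tz": 0.03,"twist": 0},{"tx": 0,"ty": 0,"tz": 0.02,"twist": 0},{"tx": 0,"ty": 0,"tz": 0,"twist": 0},{"tx": 0,"ty": 0,"tz": 0,"twist": 0}]}}

```text
time: 35.53
ee_pos: [0.4872, 0.2292, 0.1685]
tool_rot: [0.0, -0.623, 0.782, -0.0]
contact_force: [1.6, -1.0, 2.5]
grip_width: 0.274
```

```bash
python3 - <<'E'
from h import *
z=np.load("zero.npy"); f,m=ft(16); df=f-z[:3]; dm=m-z[3:]; N=-df[2]
print("dF",df.round(2),"dM",dm.round(3),"load",N.round(2))
for H in(.22,.23,.24): print(H,"cop",(1000*(dm[1]-H*df[0])/N).round(1),(1000*(-dm[0]-H*df[1])/N).round(1))
info()
E
```

```text
F half means [ 0.03 -1.29 -2.61] [-0.14 -1.65 -3.48] M [ 0.189 -0.042 -0.009] [ 0.293 -0.094  0.019]
dF [ 0.4  -1.83 -5.34] dM [ 0.306  0.053 -0.007] load 5.34
0.22 cop -6.5 18.3
0.23 cop -7.2 21.7
0.24 cop -8.0 25.2
t 36.33 tcp [0.4871 0.2292 0.1684] yaw -102.96 z [ 3.e-04  1.e-04 -1.e+00] F [ 2.03 -0.52  3.37] M [ 0.029 -0.307  0.015] w 0.2717
```

>>> {"name": "arm_command", "arguments": {"plan": [{"tx": 0.02,"ty": -0.04,"tz": 0.01,"twist": 0},{"tx": 0.02,"ty": -0.04,"tz": 0.01,"twist": 0},{"tx": 0,"ty": 0,"tz": 0,"twist": 0},{"tx": 0,"ty": 0,"tz": 0,"twist": 0},{"tx": 0,"ty": 0,"tz": 0,"twist": 0}]}}

```text
time: 36.75
ee_pos: [0.4874, 0.2287, 0.1681]
tool_rot: [-0.0, -0.623, 0.782, 0.0]
contact_force: [0.1, 2.6, 4.6]
grip_width: 0.273
```

```bash
python3 - <<'E'
from tilt import *
z=np.load("zero.npy"); f,m=ft(20); df=f-z[:3]; dm=m-z[3:]; N=-df[2]
print("dF",df.round(2),"dM",dm.round(3),"load",N.round(2))
for H in(.22,.23,.24): print(H,"cop",(1000*(dm[1]-H*df[0])/N).round(1),(1000*(-dm[0]-H*df[1])/N).round(1))
ims=[eyes.read_camera("side") for i in range(4)]
im=np.mean([x[0] for x in ims],0).astype(np.uint8); cv2.imwrite("pics/side18.png",im); np.savez("side18.npz",im=im,d=ims[0][1]); zoom("18","c19")
im,d=eyes.read_camera("top"); cv2.imwrite("pics/top18.png",im)
for t in("14","15","18"):
  print(t,{v:float(round((l+r)/2,2)) for v,l,r in chords(t,[160,161,162,163,168,169,170,171,179,180,181,182],lambda v:212+(v>176))})
info()
E
```

```text
F half means [-2.27  1.48 -4.41] [-2.47  2.14 -4.33] M [-0.504 -0.603  0.017] [-0.675 -0.696  0.018]
dF [-1.92  1.44 -6.66] dM [-0.525 -0.528  0.006] load 6.66
0.22 cop -15.9 31.1
0.23 cop -13.0 28.9
0.24 cop -10.2 26.8
14 {160: 212.38999938964844, 161: 212.4199981689453, 162: 212.38999938964844, 163: 212.33999633789062, 168: 212.5800018310547, 169: 212.63999938964844, 170: 212.72999572753906, 171: 212.77000427246094, 179: 213.4600067138672, 180: 213.4600067138672, 181: 213.32000732421875, 182: 213.25999450683594}
15 {160: 212.88999938964844, 161: 212.9199981689453, 162: 212.89999389648438, 163: 212.9600067138672, 168: 213.0, 169: 213.02000427246094, 170: 213.02999877929688, 171: 213.0399932861328, 179: 213.6199951171875, 180: 213.77999877929688, 181: 213.66000366210938, 182: 213.49000549316406}
18 {160: 213.0500030517578, 161: 213.0800018310547, 162: 213.02000427246094, 163: 212.99000549316406, 168: 213.0399932861328, 169: 213.05999755859375, 170: 213.13999938964844, 171: 213.24000549316406, 179: 213.8000030517578, 180: 213.88999938964844, 181: 213.64999389648438, 182: 213.47999572753906}
t 38.0 tcp [0.4876 0.2286 0.1681] yaw -102.96 z [-2.e-04  0.e+00 -1.e+00] F [-1.03  3.45  5.4 ] M [0.874 0.564 0.049] w 0.2717
```

View pics/side18.png

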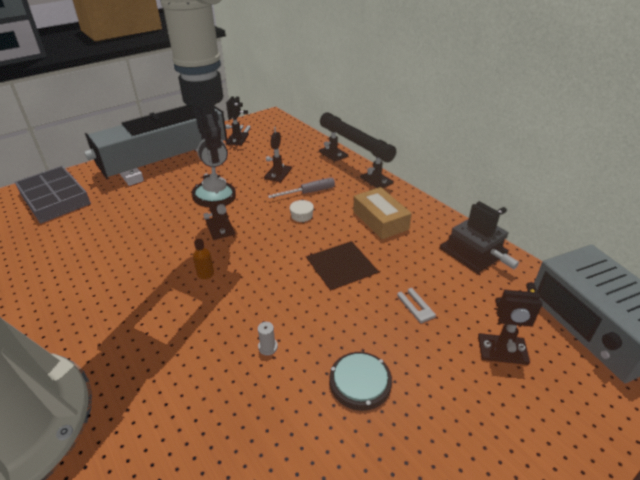

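Nothing else in the scene has moved: the mat, fork, pedestal, bottle and boxes stand where they were. The load-centre reading drifts too much to prove all three feet are down. So I'll re-place the gauge about 0.8 mm back, then ease the jaws by a hair for a moment so it settles on its own feet, and regrip.

>>> {"name": "arm_command", "arguments": {"plan": [{"tx": 0,"ty": -0.02,"tz": -0.15,"twist": 0},{"tx": 0,"ty": -0.02,"tz": -0.15,"twist": 0},{"tx": -0.02,"ty": 0.09,"tz": 0,"twist": 0},{"tx": 0,"ty": 0,"tz": 0,"twist": 0},{"tx": 0,"ty": 0,"tz": 0,"twist": 0},{"tx": 0,"ty": 0.02,"tz": 0.12,"twist": 0},{"tx": 0,"ty": 0.02,"tz": 0.1,"twist": 0},{"tx": 0,"ty": 0,"tz": 0.04,"twist": 0},{"tx": 0,"ty": 0,"tz": 0,"twist": 0},{"tx": 0,"ty": 0,"tz": 0,"twist": 0},{"tx": 0,"ty": 0,"tz": 0,"twist": 0}]}}

```text
time: 38.92
ee_pos: [0.487, 0.2289, 0.1686]
tool_rot: [0.0, -0.623, 0.782, -0.0]
contact_force: [1.1, -2.3, 2.6]
grip_width: 0.272
```

>>> {"name": "arm_command", "arguments": {"plan": [{"tx": 0,"ty": 0,"tz": 0,"twist": 0},{"tx": 0,"ty": 0,"tz": 0,"twist": 0}], "grip": 0.46, "force": 20}}

```text
time: 39.08
ee_pos: [0.4869, 0.2289, 0.1686]
tool_rot: [0.0, -0.623, 0.782, -0.0]
contact_force: [1.1, -2.7, 2.6]
grip_width: 0.271
```

```bash
python3 - <<'E'
from h import *
f,m=ft(6); info()
E
```

```text
F half means [ 2.4  -1.03 -2.29] [ 2.21 -1.05 -2.79] M [ 0.146  0.458 -0.024] [ 0.163  0.424 -0.017]
t 39.38 tcp [0.4869 0.229  0.1685] yaw -102.96 z [ 1.e-04  0.e+00 -1.e+00] F [ 0.34 -1.93  2.98] M [-0.428 -0.06   0.018] w 0.2675
```

>>> {"name": "arm_command", "arguments": {"plan": [{"tx": 0,"ty": 0,"tz": 0,"twist": 0},{"tx": 0,"ty": 0,"tz": 0,"twist": 0}], "grip": 0.445, "force": 20}}

```text
time: 39.55
ee_pos: [0.4866, 0.2292, 0.1683]
tool_rot: [-0.0, -0.623, 0.782, 0.0]
contact_force: [0.7, -0.4, -0.2]
grip_width: 0.28
```

```bash
python3 - <<'E'
from h import *
f,m=ft(4); info()
E
```

```text
F half means [ 0.59 -0.27 -0.21] [ 1.   -0.04  0.74] M [ 0.008  0.018 -0.018] [-0.016  0.002  0.008]
t 39.75 tcp [0.4867 0.2291 0.1683] yaw -102.96 z [-3.e-04  1.e-04 -1.e+00] F [-0.63 -1.08 -0.26] M [ 0.002  0.011 -0.041] w 0.2747
```

>>> {"name": "arm_command", "arguments": {"plan": [{"tx": 0,"ty": 0,"tz": 0,"twist": 0},{"tx": 0,"ty": 0,"tz": 0,"twist": 0}], "grip": 0.43, "force": 20}}

```text
time: 39.92
ee_pos: [0.4867, 0.229, 0.1684]
tool_rot: [-0.0, -0.623, 0.782, 0.0]
contact_force: [-0.9, -0.9, -0.0]
grip_width: 0.285
```

```bash
python3 - <<'E'
from h import *
f,m=ft(4); info()
E
```

```text
F half means [-0.26  0.18 -0.16] [-0.27  0.14  0.27] M [ 0.008  0.004 -0.046] [ 0.018 -0.024 -0.014]
t 40.12 tcp [0.4868 0.229  0.1685] yaw -102.96 z [-0.  0. -1.] F [ 0.26  0.41 -0.1 ] M [ 0.018 -0.005 -0.005] w 0.2819
```

The force has gone to zero, so the gauge is standing on its own three feet between the jaws. I'll take a picture before regripping.

```bash
python3 - <<'E'
from tilt import *
ims=[eyes.read_camera("side") for i in range(3)]
im=np.mean([x[0] for x in ims],0).astype(np.uint8); cv2.imwrite("pics/side19.png",im); np.savez("side19.npz",im=im,d=ims[0][1]); zoom("19","c20")
for t in("14","15","18","19"):
  print(t,{v:float(round((l+r)/2,2)) for v,l,r in chords(t,[160,161,162,163,168,169,170,171,179,180,181,182],lambda v:212+(v>176))})
E
```

```text
14 {160: 212.38999938964844, 161: 212.4199981689453, 162: 212.38999938964844, 163: 212.33999633789062, 168: 212.5800018310547, 169: 212.63999938964844, 170: 212.72999572753906, 171: 212.77000427246094, 179: 213.4600067138672, 180: 213.4600067138672, 181: 213.32000732421875, 182: 213.25999450683594}
15 {160: 212.88999938964844, 161: 212.9199981689453, 162: 212.89999389648438, 163: 212.9600067138672, 168: 213.0, 169: 213.02000427246094, 170: 213.02999877929688, 171: 213.0399932861328, 179: 213.6199951171875, 180: 213.77999877929688, 181: 213.66000366210938, 182: 213.49000549316406}
18 {160: 213.0500030517578, 161: 213.0800018310547, 162: 213.02000427246094, 163: 212.99000549316406, 168: 213.0399932861328, 169: 213.05999755859375, 170: 213.13999938964844, 171: 213.24000549316406, 179: 213.8000030517578, 180: 213.88999938964844, 181: 213.64999389648438, 182: 213.47999572753906}
19 {160: 213.66000366210938, 161: 213.67999267578125, 162: 213.66000366210938, 163: 213.6699981689453, 168: 213.27999877929688, 169: 213.3000030517578, 170: 213.3300018310547, 171: 213.36000061035156, 179: 213.6199951171875, 180: 213.66000366210938, 181: 213.52999877929688, 182: 213.47999572753906}
```

View pics/c20.png

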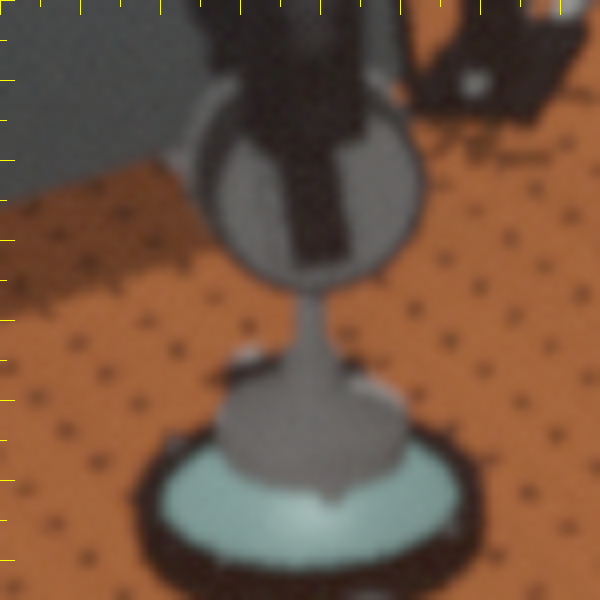

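The released gauge leaned a further 0.02 rad or so to about 0.145, so it wasn't fully seated before. Bell and lean now put it roughly 1 mm past the dot. I'll regrip, shift back 0.8 mm, set down, and repeat the settling.

>>> {"name": "arm_command", "arguments": {"plan": [{"tx": 0,"ty": 0,"tz": 0,"twist": 0},{"tx": 0,"ty": 0,"tz": 0,"twist": 0},{"tx": 0,"ty": 0,"tz": 0,"twist": 0},{"tx": 0,"ty": -0.02,"tz": -0.15,"twist": 0},{"tx": 0,"ty": -0.02,"tz": -0.15,"twist": 0},{"tx": 0,"ty": 0.09,"tz": 0,"twist": 0},{"tx": 0,"ty": 0,"tz": 0,"twist": 0},{"tx": 0,"ty": 0.02,"tz": 0.12,"twist": 0},{"tx": 0,"ty": 0.02,"tz": 0.12,"twist": 0},{"tx": 0,"ty": 0,"tz": 0.06,"twist": 0},{"tx": 0,"ty": 0,"tz": 0,"twist": 0},{"tx": 0,"ty": 0,"tz": 0,"twist": 0}], "grip": 1, "force": 20}}

```text
time: 41.27
ee_pos: [0.486, 0.2292, 0.1686]
tool_rot: [0.0, -0.623, 0.782, -0.0]
contact_force: [-1.0, 0.5, 0.7]
grip_width: 0.271
```

>>> {"name": "arm_command", "arguments": {"plan": [{"tx": 0,"ty": 0,"tz": 0,"twist": 0},{"tx": 0,"ty": 0,"tz": 0,"twist": 0},{"tx": 0,"ty": 0,"tz": 0,"twist": 0}], "grip": 0.44, "force": 20}}

```text
time: 41.52
ee_pos: [0.4859, 0.2291, 0.1684]
tool_rot: [-0.0, -0.623, 0.782, 0.0]
contact_force: [-0.7, -0.8, 1.1]
grip_width: 0.281
```

```bash
python3 - <<'E'
from tilt import *
f,m=ft(2); info()
ims=[eyes.read_camera("side") for i in range(3)]
im=np.mean([x[0] for x in ims],0).astype(np.uint8); cv2.imwrite("pics/side20.png",im); np.savez("side20.npz",im=im,d=ims[0][1]); zoom("20","c21")
for t in("19","20"):
  print(t,{v:float(round((l+r)/2,2)) for v,l,r in chords(t,[160,161,162,163,168,169,170,171,179,180,181,182],lambda v:212+(v>176))})
E
```

```text
F half means [ 0.33 -0.49 -0.1 ] [ 0.48  0.45 -0.21] M [0.024 0.009 0.009] [0.033 0.009 0.026]
t 41.62 tcp [0.4859 0.2291 0.1684] yaw -102.96 z [-2.e-04 -1.e-04 -1.e+00] F [-0.55 -0.37  0.21] M [-0.016 -0.03  -0.026] w 0.2801
19 {160: 213.66000366210938, 161: 213.67999267578125, 162: 213.66000366210938, 163: 213.6699981689453, 168: 213.27999877929688, 169: 213.3000030517578, 170: 213.3300018310547, 171: 213.36000061035156, 179: 213.6199951171875, 180: 213.66000366210938, 181: 213.52999877929688, 182: 213.47999572753906}
20 {160: 212.60000610351562, 161: 212.6699981689453, 162: 212.6999969482422, 163: 212.6199951171875, 168: 212.55999755859375, 169: 212.60000610351562, 170: 212.66000366210938, 171: 212.75, 179: 213.24000549316406, 180: 213.25999450683594, 181: 213.16000366210938, 182: 213.07000732421875}
```

The settled gauge now has the bell at about x=212.9 (target 213.0) and a lean of about 0.13. I'll regrip and push gently along the lens axis.

>>> {"name": "arm_command", "arguments": {"plan": [{"tx": 0,"ty": 0,"tz": 0,"twist": 0},{"tx": 0,"ty": 0,"tz": 0,"twist": 0},{"tx": 0,"ty": 0,"tz": 0,"twist": 0},{"tx": 0,"ty": 0,"tz": 0,"twist": 0},{"tx": 0,"ty": 0,"tz": 0,"twist": 0}], "grip": 1, "force": 20}}

```text
time: 42.18
ee_pos: [0.486, 0.2292, 0.1685]
tool_rot: [0.0, -0.623, 0.782, -0.0]
contact_force: [-0.5, -0.2, 0.3]
grip_width: 0.271
```

```bash
python3 - <<'E'
from h import *
f,m=ft(6); info()
E
```

```text
F half means [ 0.51 -0.03 -0.1 ] [ 0.01  0.05 -0.16] M [-0.062 -0.009 -0.016] [-0.056 -0.042  0.019]
t 42.48 tcp [0.4859 0.2292 0.1685] yaw -102.96 z [-1.e-04 -0.e+00 -1.e+00] F [ 0.25 -0.32  0.61] M [-0.02   0.031 -0.026] w 0.2772
```

>>> {"name": "arm_command", "arguments": {"plan": [{"tx": 0,"ty": 0,"tz": 0.02,"twist": 0},{"tx": 0,"ty": 0.01,"tz": 0.03,"twist": 0},{"tx": 0,"ty": 0,"tz": 0,"twist": 0},{"tx": 0,"ty": 0,"tz": 0,"twist": 0},{"tx": 0,"ty": 0,"tz": 0,"twist": 0}]}}

```text
time: 42.9
ee_pos: [0.4859, 0.2292, 0.1681]
tool_rot: [0.0, -0.623, 0.782, -0.0]
contact_force: [-0.0, -0.6, 2.4]
grip_width: 0.275
```

```bash
python3 - <<'E'
from tilt import *
f,m=ft(10); info()
ims=[eyes.read_camera("side") for i in range(3)]
im=np.mean([x[0] for x in ims],0).astype(np.uint8); cv2.imwrite("pics/side21.png",im); np.savez("side21.npz",im=im,d=ims[0][1]); zoom("21","c22")
for t in("20","21"):
  print(t,{v:float(round((l+r)/2,2)) for v,l,r in chords(t,[160,161,162,163,168,169,170,171,179,180,181,182],lambda v:212+(v>176))})
E
```

```text
F half means [ 0.22  0.55 -2.42] [ 0.02  0.14 -2.94] M [-0.069  0.056 -0.024] [-0.054  0.075 -0.003]
t 43.4 tcp [0.4859 0.2292 0.168 ] yaw -102.96 z [ 1.e-04  0.e+00 -1.e+00] F [-0.17 -0.18  3.64] M [-0.032  0.087 -0.014] w 0.2763
20 {160: 212.60000610351562, 161: 212.6699981689453, 162: 212.6999969482422, 163: 212.6199951171875, 168: 212.55999755859375, 169: 212.60000610351562, 170: 212.66000366210938, 171: 212.75, 179: 213.24000549316406, 180: 213.25999450683594, 181: 213.16000366210938, 182: 213.07000732421875}
21 {160: 212.58999633789062, 161: 212.74000549316406, 162: 212.75, 163: 212.6999969482422, 168: 212.55999755859375, 169: 212.60000610351562, 170: 212.66000366210938, 171: 212.74000549316406, 179: 213.2100067138672, 180: 213.2899932861328, 181: 213.14999389648438, 182: 213.0500030517578}
```

View pics/c22.png

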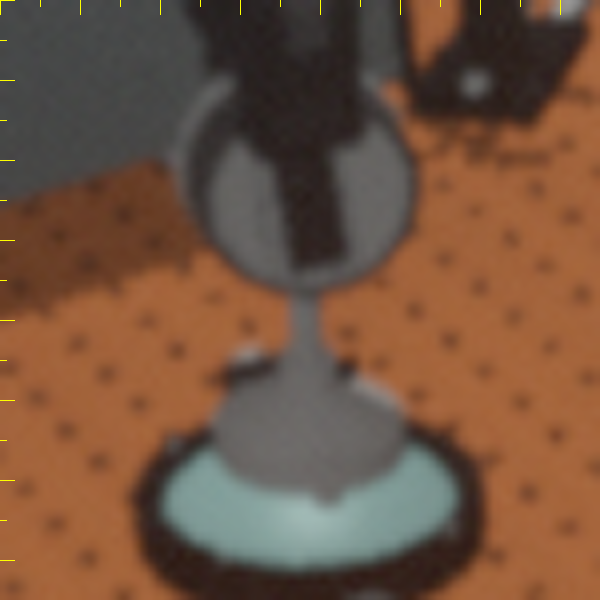

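The picture is unchanged under the push: case at (212.7,153) and bell at (213,182). The net push is about 2.9 N with almost no side force, so I'm handing in.

```bash
python3 - <<'E'
from h import *
info(); print(job.hand_in()); info()
E
```

```text
t 43.55 tcp [0.4859 0.2292 0.168 ] yaw -102.96 z [ 1.e-04  0.e+00 -1.e+00] F [-0.61 -0.56  2.56] M [-0.038  0.047  0.012] w 0.272
the job is handed in; nothing more can be done
None
the job is handed in; nothing more can be done
```

The job is handed in at 43.6 s of the 58 s allowed, with the gauge gripped at 20 N and lightly pressed on the lens. No verdict was reported.

**Zero check:** I gripped the gauge across its dial case and lifted it off the mat. I set it upright on the flat and held it about 1.3 s without letting go. The load on the glass was about 6.5–7.5 N, and the side view showed a vertical axis.

**Lens:** The arm cannot tilt the tool. I turned the jaw axis onto the yoke's pivot line and let the gauge pivot in the jaws by dragging its feet lightly over the lens.

**Seating:** The force-based check for three feet on the glass was too noisy to trust. Twice, with the gauge standing on the lens, I eased the jaws by under 1 mm so that it settled on its own feet, then regripped. The first time it leaned about 0.02 rad more, so it had not been fully seated before. I then moved it 0.8 mm closer to the dot and repeated the settling.

**Last checks:**
- **Centring:** by the bell's position in the side view it is within about 0.5 mm of the ink dot along the lean. Across the lean it is about 1 mm, from an earlier placing and only weakly measured.
- **Squareness:** the gauge leans about 0.13 rad. The lens measures about 0.12 rad by the sphere fit, but 0.09–0.10 by its rim, so those two disagree slightly.
- **Push:** about 2.9 N beyond the gauge's weight, roughly 6 N on the glass, with almost no side force. The picture did not change under the push.
- **Surroundings:** the last full side view, taken before the final placing, showed the other things where they started.

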